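# Put the roll away and snap the bread keeper shut

## Task

Lay the bread roll from the wooden board inside the open bread keeper under the wire rack and let go of it; then swing the red lid down, without slamming it, and press it against its rubber seal until the spring catch snaps over the steel lip and holds it fully shut by itself. Press firmly but never harder than about 35 N anywhere on the keeper or its stand, and leave all the other things on the counter where they are.

Things in the scene. Friction and masses are not known exactly. Their poses are not given: they have to be found in the camera images.
- keeper: white bread keeper fixed to the counter: open box 180 mm (along its x) by 200 mm (along its y) by 70 mm high, walls 5 mm, inner floor 6 mm above the counter. Origin: centre of the box's underside, on the counter; x points away from the robot, y towards the lid's hinge, z up. A fixed wire rack on a stand roofs it over (see rack_front)
- rack_front (a point): middle of the rack's front bar, at its lower front: 76 mm towards -x of the box's centre, 294 mm up. The rack runs 220 mm back from here and 165 mm to each side, so a vertical tool does not fit over the box: reach in below its edge, tilted about 40 degrees. The front is open; two rear posts stand at the keeper's x = 140, y = +-165 mm, their 12 mm feet run forward to x = -50 mm
- lid (a joint): angle of the red lid (180 x 200 x 12 mm, 0.2 kg): 0 = shut, 1.55 = upright. Stiff hinge: it stays where it is left. At about 0.065 its lip meets the catch; below 0.045 it squeezes the seal, which pushes back ever harder (13 N at the free edge when shut). The catch snaps over the lip near 0.00; a rigid stop follows at -0.012. Let go uncaught, it stays at 0.02 or more; caught, it rests at 0.00 to 0.01
- lid_hinge (a point): point on the lid's hinge axis, at the middle of its length: 100 mm towards +y of the keeper's origin and 72 mm above the counter; the axis runs along the keeper's x. The lid's underside passes through this axis; its top (outer) face lies 12 mm from it
- lid_press (a point): point on the lid's outer (top) face on its centre line, 175 mm from the hinge axis, 25 mm short of the free edge; moves with the lid. A good place to press: 15 to 20 N here carry the lid past seal and catch
- lid_lip (a point): middle of the outer end of the steel lip, 60 mm wide and 6 mm thick, that sticks out 10 mm from the lid's free edge, level with the lid's underside; 210 mm from the hinge axis
- catch (a joint): angle of the steel spring catch on the keeper's -y side: 0 = at rest (upright, its nose over the lip's place); grows to about 0.13 as the lip pushes it outwards, and springs back by itself
- catch_nose (a point): underside of the tip of the catch's nose, 40 mm wide along the keeper's x, 78 mm above the counter; it hooks over the lip when the lid is shut. The catch's top is 100 mm above the counter
- board: wooden board 200 x 150 x 14 mm fixed on the counter; origin at the centre of its underside
- roll: crusty rigid bread roll, 112 mm long along its x, about 46 mm wide along y and 42 mm high, 0.08 kg, flat underside; origin at the centre of its underside. It may lie anywhere in the box
- jam_jar: bystander: red jam jar, 64 mm across, 85 mm high, origin at the centre of its underside
- oil_bottle: bystander: amber bottle, 60 mm across, 200 mm high, origin at the centre of its underside
- mug: bystander: blue mug, 80 mm across, 90 mm high, handle towards its +y, origin at the centre of its underside
- bowl: bystander: white bowl, 120 mm across, 50 mm high, origin at the centre of its underside
- salt_tin: bystander: metal tin, 68 mm across, 100 mm high, origin at the centre of its underside
- spatula: bystander: spatula 200 mm long lying along its x, less than 35 mm high, origin under its middle
- pastry_brush: bystander: brush 180 mm long lying along its x, less than 35 mm high, origin under its middle
Things that resemble listed ones, but are neither listed nor needed, are in the scene too. What is meant by the roll is not turquoise, and is the smaller of those in its own colour.

How it is judged:
By the outcome, as a careful person would: the job done as asked, in the order asked, and still so for the second after the job is handed in, with the robot touching nothing.
It also fails if it takes over 64 s, if anything falls off the work surface, if the arm or the gripper's body presses on something with over 40 N, if the wrist force passes 120 N, or if a joint passes its speed limit or range.

## Robot

A 7-joint arm with a two-finger parallel gripper is mounted at the origin on the work surface. World frame = base frame: x ahead of the robot, y to its left, z up, the work surface at z = 0. Lengths are in m, angles in rad, forces in N, time in s.
With the tool pointing down it reaches from about 0.4 to 0.85 m from the base axis. Payload 4.5 kg.
Tool frame: the origin (TCP) lies at the centre of the arm's flange, where the gripper is bolted on; the fingertips stand 166 mm ahead of it and the grasp point (between the pads) lies 147 mm ahead of it (bot.grip_point_offset is the distance from the TCP to the grasp point, in m); y points along the fingers, z is the direction in which the jaws open and shut, and the axes are right-handed (so a half turn about y gives the same grasp; the last joint's range is limited). The gripper opens to 88 mm and grips with 3 to 60 N. Pads are 18 mm wide; open, the fingers measure 123 mm over their backs; the gripper's body (75 mm by 187 mm) begins 45 mm behind the grasp point.
Start: joints at [-1.198, 0.689, -0.195, 1.565, 0.157, 0.902, -0.215], TCP at [0.208, 0.589, 0.405] pointing down, gripper open.
Joint ranges: [-3.01, 3.01], [-0.46, 2.08], [-1.47, 1.51], [0.13, 2.56], [-1, 4.14], [0.04, 2.09], [-2.66, 2.66]. Speed limits (rad/s): [2.57, 2.57, 3.14, 3.14, 3.14, 3.14, 3.14].

## Interface

Orientations are given as a rotation vector (axis times angle).
In Python, from station import bot gives the robot as it stands. The module is installed in compiled form; this text tells all that it offers.
- The arm moves only by the shell command python3 -m jog 'ROWS' [FORCE]. ROWS is JSON, a list of rows, each a list of 7 numbers: the shift along the tool's x, y, z in m, then the turn, a rotation vector about the tool's x, y, z in rad, then the finger opening in m, from 0 to 0.0881. A call has exactly 10 rows; each row is the pose to reach, as a shift and turn from the pose commanded when the call began, along the tool's axes at that moment; what a row does not reach only later rows make up. A row lasts 1/8 s, in which the tool goes at most 62.5 mm and 10.7 degrees, less where a joint would pass 70% of its speed; a pose out of reach is approached as far as the arm can. A call with a gripper value outside its range is refused whole. The fingers move at their own pace and stop on an object; FORCE is the grip in N (left out, the last holds). Time passes only in rows, so rows that repeat a pose let the fingers close, or fill a call up. It gives the time, the measured TCP pose, the force and the opening at its end, in the units of the state.
- bot.sense(): the state, without advancing time (a new reading comes with each control period).
- bot.grab_frame(name): name is "side" or "top"; returns (picture, depth): 400x640x3 uint8, red, green, blue; 400x640 float32, m along the optical axis (not along the pixel's ray), 0 where there is no reading.
- bot.get_calibration(name): a dict with "K" (3x3 intrinsics, pixels), "k1" (the pictures are not rectified: a ray, as slopes to the right and down, at radius r is drawn at 1 + k1 r^2 times it, then the intrinsics apply), "cam_to_world" (4x4, takes a point from camera to world coordinates). Camera axes: x right, y down, z forward; pixel columns grow to the right and rows downward; lengths in m; the calibration is good to about 2 mm. A picture is of the moment at which its call begins. get_calibration takes no time and is no camera call.
- bot.hand_in(): hands the job in, once; it reports no verdict.
Trained networks look in the newest picture that a camera, given by its name, has taken for a name from the list of things; names that differ only in an ending like _2 or _b are one class to them, and where a whole thing is asked for, a point or a joint stands for the part that bears it (a point fixed in the world has none). Each returns a list of dicts, best first, with "score" (0 to 1); they miss things now and then, are a little off and sometimes report something else, mostly with a low value. They report only what shows in the picture. A call takes as long as a camera call. They do not tell look-alikes from the thing itself.
- bot.cut_out(thing, camera): "mask" (400x640 bool, what is visible of it) and "uv" ([column, row] in pixels, amid what is visible of it).
The state is a dict: "time": time; "q": joint angles; "joint_velocities": joint speeds; "effort": joint torques, N m; "tcp_pos": TCP position; "tool_rot": TCP orientation; "force": force on the tool from outside, world axes, zero at the start; "moment": the same for the moment, N m; "opening": opening from 0.0 (shut) to 1.0 (fully open).
Only numpy, scipy, OpenCV 4.12 (cv2) and the standard library are available. Lean on these libraries where they do the work, as an engineer would, in place of code of your own. Each camera call takes 0.05 s, during which the arm holds its last target.

## Working session

There is one attempt and no reset: what is moved stays moved. The work goes in short steps, Python scripts to look and compute and a shell command to move; the robot and the scene stay as the last step left them, time stands still between calls to the robot, and variables do not carry over. Pictures are saved under pics/ and viewed, and the job is handed in when it is done.

```bash
ls; mkdir -p pics
cat > h.py <<'E'
import numpy as np, cv2
from scipy.spatial.transform import Rotation as R
from station import bot
def snap(cam,fn):
    p,d=bot.grab_frame(cam); cv2.imwrite('pics/'+fn+'.png',p[:,:,::-1]); np.save('pics/'+fn+'.npy',d); return p,d
def pts(cam,d,mask=None):
    c=bot.get_calibration(cam);K=np.array(c['K']);T=np.array(c['cam_to_world'])
    v,u=np.nonzero((d>0)&(mask if mask is not None else True))
    xy=cv2.undistortPoints(np.stack([u,v],1).astype(float).reshape(-1,1,2),K,np.array([c['k1'],0,0,0.])).reshape(-1,2)
    z=d[v,u]; P=np.c_[xy*z[:,None],z]
    return P@T[:3,:3].T+T[:3,3],u,v
def proj(cam,P):
    c=bot.get_calibration(cam);K=np.array(c['K']);T=np.linalg.inv(np.array(c['cam_to_world']))
    Q=np.atleast_2d(P)@T[:3,:3].T+T[:3,3]
    return cv2.projectPoints(Q.reshape(-1,1,3),np.zeros(3),np.zeros(3),K,np.array([c['k1'],0,0,0.]))[0].reshape(-1,2)
def pix(cam,d,u,v,r=2):
    m=np.zeros(d.shape,bool);m[v-r:v+r+1,u-r:u+r+1]=1
    return np.median(pts(cam,d,m)[0],0)
E
python3 - <<'E'
from h import *
snap('top','t0');snap('side','s0')
for c in('top','side'):
    k=bot.get_calibration(c);print(c,np.round(k['K'],1).tolist(),k['k1'],np.round(k['cam_to_world'],3).tolist())
s=bot.sense();print(s)
print(R.from_rotvec(s['tool_rot']).as_matrix().round(3))
E
```

```text
pics
top [[388.6, 0.0, 318.0], [0.0, 388.6, 202.3], [0.0, 0.0, 1.0]] -0.07986907588612664 [[-0.018, -0.982, 0.19, 0.267], [-1.0, 0.017, -0.003, -0.004], [0.0, -0.19, -0.982, 1.448], [0.0, 0.0, 0.0, 1.0]]
side [[481.6, 0.0, 311.2], [0.0, 481.6, 203.6], [0.0, 0.0, 1.0]] -0.023803218640044845 [[0.928, -0.273, 0.254, 0.114], [-0.373, -0.701, 0.609, -0.976], [0.012, -0.659, -0.752, 1.359], [0.0, 0.0, 0.0, 1.0]]
{'time': 0.1, 'q': array([-1.19819542,  0.68985611, -0.19452936,  1.56621444,  0.15727921,
        0.90252016, -0.21511939]), 'joint_velocities': array([ 4.70227220e-04, -1.72481882e-03,  2.54790027e-03, -1.84152323e-03,
       -2.50302515e-04,  1.75765008e-03,  8.20649715e-06]), 'effort': array([-3.04356246e-03, -5.28496742e+01, -1.27155181e+00, -1.53837007e+01,
       -5.25446318e-02,  1.95794470e-03,  4.58027625e-05]), 'tcp_pos': array([0.20764201, 0.5891896 , 0.40402454]), 'tool_rot': array([-1.55600454,  0.26601834, -0.26575008]), 'force': array([-0.75561641, -0.22417993,  0.42863576]), 'moment': array([-0.03105911, -0.03199291,  0.00183334]), 'opening': 0.9976383496960335}
[[ 0.943 -0.     0.332]
 [-0.332 -0.002  0.943]
 [ 0.    -1.    -0.002]]
```

View pics/t0.png

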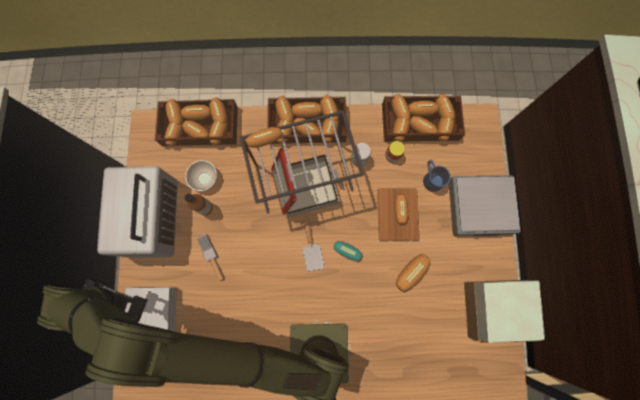

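View pics/s0.png

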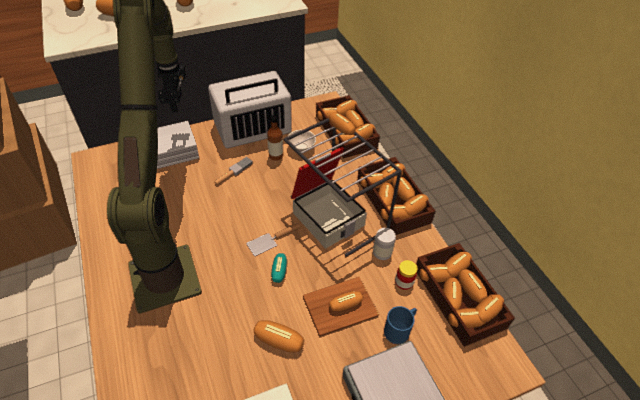

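Candidates for the roll in the top view: on the board (402,209), loose large brown (413,272), turquoise (348,251), a brown one at (263,137), and those in the crates (195,120), (305,115), (423,115). The description selects the one on the board, the smaller brown roll. Next come measurements and a crop.

Run:
```python
from h import *
for c,f in(('top','t1'),('side','s1')):
    p,d=snap(c,f)
    a=cv2.resize(p[80:280,230:450] if c=='top' else p[110:370,230:450],None,fx=3 if c=='top' else 2.3,fy=3 if c=='top' else 2.3,interpolation=cv2.INTER_CUBIC);cv2.imwrite(f'pics/crop_{f}.png',a[:,:,::-1])
    for th in('roll','board','keeper','lid','catch'):
        for o in bot.cut_out(th,c)[:6]:
            P,u,v=pts(c,d,o['mask'])
            print(c,th,round(o['score'],2),np.round(o['uv']),len(P),np.median(P,0).round(3) if len(P) else '',P.min(0).round(3),P.max(0).round(3))
            if th=='roll' and len(P)>20:
                z=np.percentile(P[:,2],95); print(cv2.minAreaRect(P[:,:2].astype(np.float32)),z)
```

```text
top roll 0.96 [413. 270.] 753 [ 0.279 -0.343  0.052] [ 0.216 -0.418 -0.005] [ 0.345 -0.283  0.069]
((0.27961987257003784, -0.3522813022136688), (0.0772591233253479, 0.1630748063325882), 41.515384674072266) 0.06225332196751392
top roll 0.81 [348. 253.] 345 [ 0.36  -0.112  0.036] [ 0.327 -0.162 -0.003] [ 0.395 -0.064  0.048]
((0.3631088137626648, -0.11325448751449585), (0.10717244446277618, 0.052016839385032654), 63.66602325439453) 0.043769866867568834
top roll 0.77 [397. 208.] 315 [ 0.507 -0.312  0.051] [ 0.457 -0.339  0.037] [ 0.562 -0.292  0.063]
((0.5091528296470642, -0.31461605429649353), (0.045660775154829025, 0.10445967316627502), 85.44027709960938) 0.05871438021761837
top board 0.7 [392. 216.] 1772 [ 0.484 -0.295  0.013] [ 0.397 -0.383 -0.004] [ 0.598 -0.232  0.048]
top board 0.3 [434. 178.] 561 [ 0.628 -0.454  0.043] [ 0.581 -0.491 -0.005] [ 0.697 -0.413  0.096]
top keeper 0.69 [299. 171.] 5687 [0.623 0.058 0.186] [ 0.491 -0.178 -0.009] [0.901 0.288 0.357]
top lid 0.97 [281. 180.] 789 [0.58  0.105 0.224] [ 0.491  0.066 -0.006] [0.672 0.162 0.306]
top catch 0.15 [283. 178.] 767
[... 768 characters left out ...]
. 311.] 2397 [ 0.482 -0.324  0.013] [ 0.391 -0.388 -0.008] [ 0.605 -0.225  0.054]
((0.49808430671691895, -0.30639350414276123), (0.21313513815402985, 0.16298368573188782), 0.034361451864242554) 0.018515894015954746
side board 0.58 [337. 310.] 2259 [ 0.481 -0.328  0.013] [ 0.395 -0.388 -0.009] [ 0.598 -0.225  0.04 ]
side keeper 0.91 [334. 191.] 6508 [0.621 0.071 0.074] [ 0.492 -0.149 -0.758] [1.421 0.995 0.356]
side lid 0.82 [317. 174.] 1169 [0.572 0.098 0.189] [ 0.493 -0.023 -0.013] [0.792 0.378 0.307]
side catch 0.46 [350. 228.] 150 [ 0.632 -0.081  0.068] [ 0.612 -0.089 -0.005] [ 0.669 -0.051  0.104]
side catch 0.23 [275. 140.] 525 [0.53  0.402 0.104] [0.504 0.381 0.003] [0.588 0.524 0.208]
```

Run:
```python
from h import *
s=bot.sense();print(s['time'])
d=np.load('pics/t1.npy');P,u,v=pts('top',d)
# keeper region rim
m=(P[:,0]>0.35)&(P[:,0]<0.75)&(P[:,1]>-0.2)&(P[:,1]<0.2)
for lo,hi in((.06,.08),(.09,.15),(.15,.25),(.25,.32)):
    q=m&(P[:,2]>lo)&(P[:,2]<hi);print(lo,hi,q.sum(),P[q].min(0).round(3),P[q].max(0).round(3))
```

```text
0.7
0.06 0.08 323 [ 0.493 -0.198  0.06 ] [0.717 0.157 0.08 ]
0.09 0.15 390 [ 0.493 -0.199  0.09 ] [0.748 0.155 0.15 ]
0.15 0.25 323 [0.496 0.068 0.15 ] [0.674 0.138 0.25 ]
0.25 0.32 1884 [ 0.491 -0.147  0.25 ] [0.75  0.199 0.312]
```

View pics/crop_t1.png

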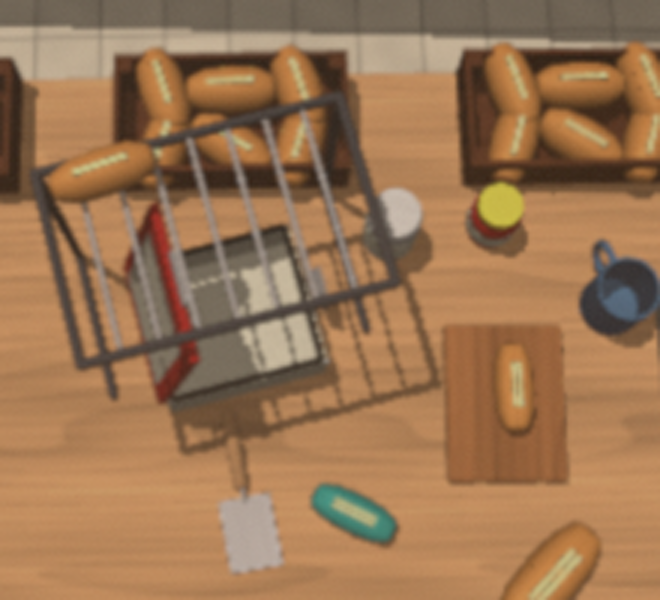

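View pics/crop_s1.png

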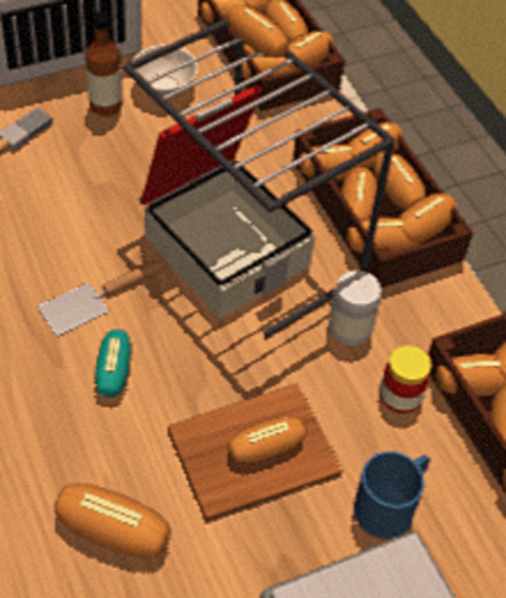

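Run:
```python
from h import *
for c,f in(('top','t1'),('side','s1')):
    d=np.load(f'pics/{f}.npy');p=cv2.imread(f'pics/{f}.png');P,u,v=pts(c,d);col=p[v,u].astype(int)
    red=(col[:,2]>90)&(col[:,1]<50)&(col[:,0]<60)
    m=(P[:,0]>0.4)&(P[:,0]<0.95)&(P[:,1]>-0.25)&(P[:,1]<0.35)
    q=m&(P[:,2]>.285)&(P[:,2]<.312)&~red
    # rack
    r=cv2.minAreaRect(P[q][:,:2].astype(np.float32));print(c,'rack',q.sum(),r,np.median(P[q][:,2]))
    q=m&(P[:,2]>.064)&(P[:,2]<.078)&~red&(P[:,0]>.47)&(P[:,0]<.74)&(P[:,1]<.12)&(P[:,1]>-.14)
    r=cv2.minAreaRect(P[q][:,:2].astype(np.float32));print(c,'rim',q.sum(),r)
    q=m&red&(P[:,2]>.09)&(P[:,2]<.3)
    A=P[q];
    for _ in range(3):
        ctr=np.median(A,0);n=np.linalg.svd(A-A.mean(0),full_matrices=False)[2][2];e=(A-A.mean(0))@n;A=A[abs(e)<2*e.std()+1e-4]
    print(c,'lid',q.sum(),len(A),A.mean(0).round(3),n.round(3),e.std())
    im=np.zeros((500,600,3),np.uint8)
    k=m&(P[:,2]>.02)
    for a,cc in zip(P[k],col[k]): 
        i=int((0.95-a[0])/.55*500);j=int((.35-a[1])/.6*600)
        if 0<=i<500 and 0<=j<600: im[i-1:i+2,j-1:j+2]= cv2.applyColorMap(np.uint8([[np.clip(a[2]/.32*255,0,255)]]),2)[0,0]
    cv2.imwrite(f'pics/bev_{f}.png',im)
```

```text
top rack 1976 ((0.6381990909576416, 0.042434900999069214), (0.22387374937534332, 0.34036242961883545), 14.26213550567627) 0.3030036351346824
top rim 226 ((0.6153789758682251, -0.010335654020309448), (0.18226158618927002, 0.2921585142612457), 13.750008583068848)
top lid 162 136 [0.569 0.096 0.23 ] [-0.217  0.938  0.27 ] 0.0010792932748147739
side rack 1630 ((0.6389296650886536, 0.04119500517845154), (0.22521768510341644, 0.34569939970970154), 14.082304000854492) 0.30182012058981
side rim 408 ((0.6078047752380371, 0.026163488626480103), (0.18568024039268494, 0.2269149124622345), 13.721312522888184)
side lid 86 84 [0.588 0.086 0.255] [ 0.23  -0.929 -0.289] 0.002901986291416274
```

View pics/bev_t1.png

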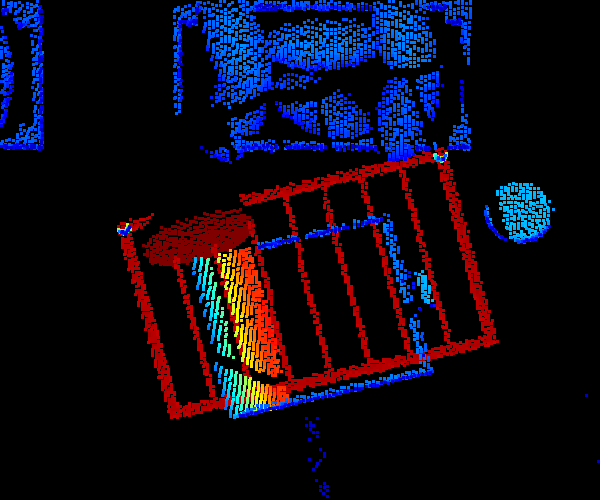

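View pics/bev_s1.png

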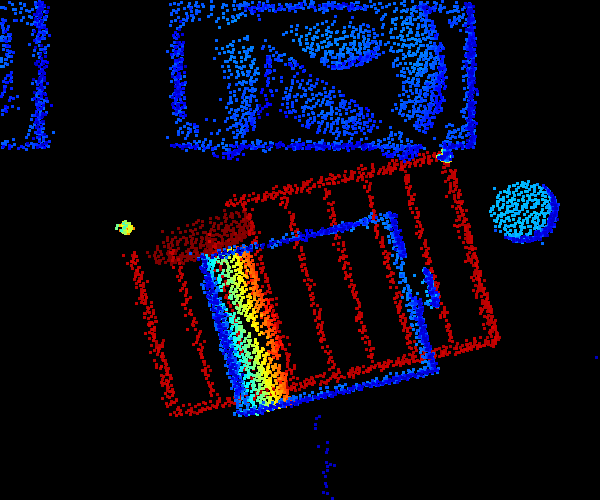

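The crop confirms the choice: the smaller brown roll lies on the board at (402,209), and the keeper is open with its lid leaning inward. Next I check the keeper fit with an overlay and the gripper's shape from the point cloud.

```bash
cat >> h.py <<'E'
KX,KY,PSI=.606,.034,.2470
def k2w(p,kx=None):
    p=np.atleast_2d(np.array(p,float));c,s=np.cos(PSI),np.sin(PSI)
    return np.c_[KX+c*p[:,0]-s*p[:,1],KY+s*p[:,0]+c*p[:,1],p[:,2]]
def w2k(p):
    p=np.atleast_2d(np.array(p,float));c,s=np.cos(PSI),np.sin(PSI);dx,dy=p[:,0]-KX,p[:,1]-KY
    return np.c_[c*dx+s*dy,-s*dx+c*dy,p[:,2]]
E
python3 - <<'E'
from h import *
for c,f in(('top','t1'),('side','s1')):
    p=cv2.imread(f'pics/{f}.png');d=np.load(f'pics/{f}.npy')
    P,u,v=pts(c,d);col=p[v,u].astype(int);k=w2k(P)
    # rim edges
    q=(abs(k[:,2]-.070)<.006)&(abs(k[:,0]+.0875)<.02)&(abs(k[:,1])<.07);print('front rim x',q.sum(),np.percentile(k[q,0],[5,50,95]).round(4))
    q=(abs(k[:,2]-.070)<.004)&(abs(k[:,0]-.0875)<.02)&(abs(k[:,1])<.07);print('back rim x',q.sum(),np.percentile(k[q,0],[5,50,95]).round(4))
    q=(abs(k[:,2]-.070)<.004)&(abs(k[:,1]+.0975)<.015)&(abs(abs(k[:,0])-.055)<.025);print('-y rim',q.sum(),np.percentile(k[q,1],[5,50,95]).round(4))
    q=(k[:,2]>.082)&(k[:,2]<.11)&(abs(k[:,0])<.05)&(k[:,1]<-.07)&(k[:,1]>-.16);print('catch',q.sum(),k[q].min(0).round(3),k[q].max(0).round(3))
    q=(abs(k[:,2]-.3)<.02)&(k[:,0]<-.06)&(k[:,0]>-.1)&(abs(k[:,1])<.15);print('frontbar',q.sum(),np.percentile(k[q],[5,50,95],axis=0).round(4).tolist())
    for e in(-1,1):
        q=(abs(k[:,2]-.3)<.02)&(k[:,0]<.06)&(k[:,0]>-.06)&(abs(k[:,1]-e*.16)<.02);print('sidebar',e,q.sum(),np.percentile(k[q,1],[5,50,95]).round(4))
    red=(col[:,2]>70)&(col[:,1]<45)&(col[:,0]<55)
    q=red&(abs(k[:,0])<.085)&(k[:,1]>0)&(k[:,1]<.13)&(k[:,2]>.09)&(k[:,2]<.26)
    a=np.polyfit(k[q,2]-.072,k[q,1],1);e=k[q,1]-np.polyval(a,k[q,2]-.072);g=abs(e)<.006;a=np.polyfit(k[q,2][g]-.072,k[q,1][g],1);print('lid',q.sum(),g.sum(),a,'angle',np.arctan2(1,-a[0]),e[g].std())
    im=p.copy()
    box=[[sx*.09,sy*.1,.07] for sx,sy in((-1,-1),(1,-1),(1,1),(-1,1))]
    rk=[[-.076,-.165,.3],[.144,-.165,.3],[.144,.165,.3],[-.076,.165,.3]]
    for poly in(box,rk): cv2.polylines(im,[np.int32(np.round(proj(c,k2w(poly))*4))],True,(255,255,0),1,cv2.LINE_AA,2)
    a0=proj(c,k2w([[0,0,.07]]))[0].astype(int);x,y=a0-[110,90];im=im[max(y,0):y+180,x:x+220];cv2.imwrite(f'pics/ov_{f}.png',cv2.resize(im,None,fx=3,fy=3))
    q=(P[:,0]>.05)&(P[:,0]<.38)&(P[:,1]>.4)&(P[:,1]<.8)&(P[:,2]>.2)
    s=bot.sense();T=R.from_rotvec(s['tool_rot']).as_matrix();t=(P[q]-s['tcp_pos'])@T
    for lo in np.arange(-.2,.2,.02):
        g=(t[:,1]>lo)&(t[:,1]<lo+.02)&(abs(t[:,0])<.15)&(abs(t[:,2])<.15)
        if g.sum()>3:print('y',lo.round(2),g.sum(),'x',np.percentile(t[g,0],[3,97]).round(3),'z',np.percentile(t[g,2],[3,97]).round(3))
E
```

```text
front rim x 49 [-0.0921 -0.0908 -0.0856]
back rim x 14 [0.0817 0.0833 0.088 ]
-y rim 21 [-0.0977 -0.0966 -0.0882]
catch 34 [-0.047 -0.117  0.082] [ 0.018 -0.088  0.102]
frontbar 409 [[-0.0774, -0.1326, 0.2995], [-0.0725, 0.0018, 0.3038], [-0.0653, 0.1343, 0.3077]]
sidebar -1 147 [-0.1684 -0.1623 -0.1577]
sidebar 1 153 [0.1588 0.1636 0.1695]
lid 43 43 [-0.29192332  0.11467339] angle 1.2867656981618345 0.0015973305370283678
y -0.2 246 x [-0.041  0.055] z [-0.061  0.034]
y -0.18 54 x [0.037 0.054] z [-0.064  0.031]
y -0.16 30 x [0.04 0.05] z [-0.038  0.026]
y -0.14 8 x [0.041 0.046] z [-0.02  0.02]
y -0.08 37 x [0.027 0.036] z [-0.027 -0.003]
y -0.06 41 x [0.026 0.036] z [-0.029  0.007]
y -0.04 63 x [0.021 0.038] z [-0.032  0.009]
y -0.02 24 x [0.016 0.038] z [-0.036 -0.003]
y -0.0 137 x [0.007 0.038] z [-0.043  0.002]
y 0.02 35 x [0.    0.035] z [-0.043 -0.033]
y 0.04 209 x [-0.019  0.031] z [-0.096  0.085]
y 0.06 333 x [-0.026  0.034] z [-0.096  0.086]
y 0.08 167 x [-0.02   0.035] z [-0.089  0.075]
y 0.1 4 x [-0.017  0.03 ] z [-0.089  0.04 ]
front rim x 83 [-0.092  -0.0889 -0.0832]
ba
[... 568 characters left out ...]
 -0.12 112 x [-0.015  0.034] z [-0.042 -0.009]
y -0.1 111 x [-0.022  0.034] z [-0.04  -0.003]
y -0.08 118 x [-0.028  0.035] z [-0.041 -0.006]
y -0.06 110 x [-0.03   0.035] z [-0.041 -0.007]
y -0.04 120 x [-0.032  0.037] z [-0.042 -0.002]
y -0.02 89 x [-0.029  0.035] z [-0.039 -0.005]
y -0.0 164 x [-0.033  0.035] z [-0.048 -0.   ]
y 0.02 75 x [-0.026  0.034] z [-0.048 -0.02 ]
y 0.04 118 x [-0.024  0.031] z [-0.099  0.057]
y 0.06 255 x [-0.03   0.034] z [-0.099  0.083]
y 0.08 157 x [-0.032  0.035] z [-0.09   0.073]
y 0.1 15 x [-0.026  0.032] z [-0.087  0.067]
y 0.12 31 x [-0.01   0.012] z [-0.066  0.047]
y 0.14 34 x [-0.008  0.011] z [-0.063  0.058]
y 0.16 8 x [-0.004  0.01 ] z [-0.059  0.057]
```

Run:
```python
from h import *
import cv2
a=cv2.imread('pics/ov_t1.png');b=cv2.imread('pics/ov_s1.png');print(a.shape,b.shape)
p=cv2.imread('pics/s1.png');cv2.imwrite('pics/grip.png',cv2.resize(p[0:260,100:260],None,fx=2.2,fy=2.2))
for c,f in(('top','t1'),('side','s1')):
    d=np.load(f'pics/{f}.npy');P,u,v=pts(c,d)
    q=(P[:,0]>.43)&(P[:,0]<.6)&(P[:,1]>-.36)&(P[:,1]<-.27)&(P[:,2]>.04)
    A=P[q];print(c,A.min(0).round(3),A.max(0).round(3),len(A))
    C=np.cov(A[:,:2].T);w,V=np.linalg.eigh(C);print(V[:,1],A.mean(0).round(4),cv2.minAreaRect(A[:,:2].astype(np.float32)))
    for lo in np.arange(.036,.064,.003):
        g=(P[:,2]>lo)&(P[:,2]<lo+.003)&(P[:,0]>.48)&(P[:,0]<.54)&(P[:,1]>-.36)&(P[:,1]<-.27)
        if g.sum():print(lo.round(3),g.sum(),P[g,1].min().round(3),P[g,1].max().round(3))
```

```text
(540, 660, 3) (540, 660, 3)
top [ 0.457 -0.338  0.04 ] [ 0.562 -0.292  0.063] 309
[-0.99983514 -0.01815752] [ 0.5086 -0.3134  0.0507] ((0.509296715259552, -0.31465911865234375), (0.04522892087697983, 0.10459443926811218), 86.91886901855469)
0.036 5 -0.296 -0.292
0.039 7 -0.339 -0.292
0.042 18 -0.338 -0.292
0.045 18 -0.337 -0.292
0.048 33 -0.335 -0.296
0.051 45 -0.334 -0.298
0.054 44 -0.333 -0.299
0.057 28 -0.326 -0.301
0.06 6 -0.326 -0.302
side [ 0.459 -0.342  0.04 ] [ 0.565 -0.295  0.063] 397
[-0.99991887  0.01273768] [ 0.5103 -0.3207  0.05  ] ((0.5118613243103027, -0.31838127970695496), (0.04625312238931656, 0.10677901655435562), 88.69692993164062)
0.036 13 -0.342 -0.336
0.039 16 -0.342 -0.335
0.042 24 -0.341 -0.295
0.045 30 -0.34 -0.296
0.048 44 -0.339 -0.298
0.051 76 -0.337 -0.299
0.054 37 -0.328 -0.302
0.057 26 -0.331 -0.307
0.06 8 -0.33 -0.315
```

View pics/ov_t1.png

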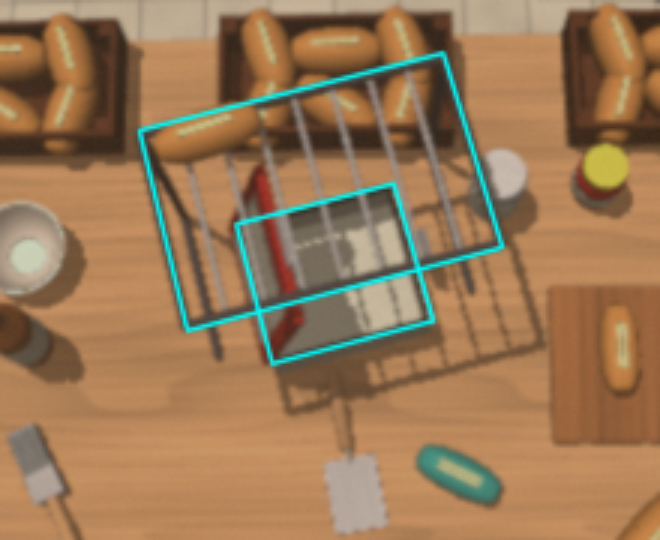

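View pics/ov_s1.png

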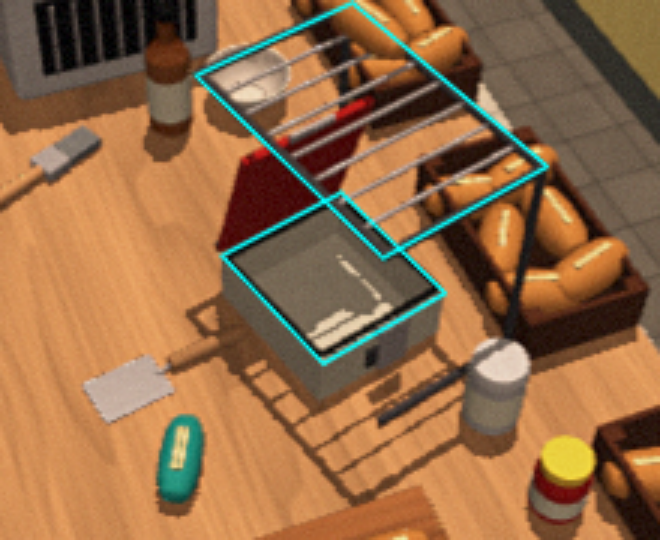

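View pics/grip.png

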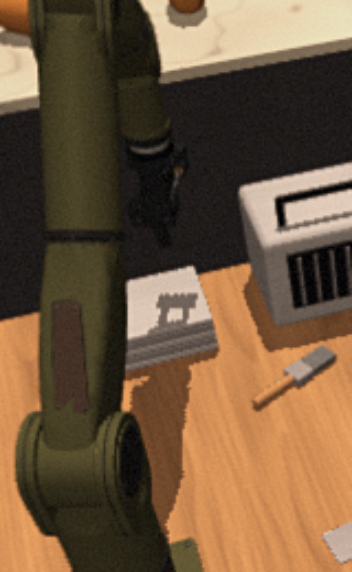

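```bash
cat >> h.py <<'E'
from scipy.spatial.transform import Slerp
def Rt(tilt,yaw):  # tool tilted 'tilt' deg from down, heading yaw rad (approach leans to heading)
    t=np.radians(tilt);c,s=np.cos(yaw),np.sin(yaw)
    y=np.array([np.sin(t)*c,np.sin(t)*s,-np.cos(t)]);z=np.array([-s,c,0]);return np.stack([np.cross(y,z),y,z],1)
def tcp_of(g,Rm,off=.147): return np.asarray(g,float)-off*Rm[:,1]
def plan(wps,start=None):
    """wps: (nrows,tcp,R,open). prints rows relative to current pose"""
    s=bot.sense();p0=np.array(s['tcp_pos']);R0=R.from_rotvec(s['tool_rot'])
    if start is not None:p0,R0=np.array(start[0]),R.from_rotvec(start[1])
    pc,Rc=p0,R0;out=[]
    for n,p,Rm,o in wps:
        Rm=R.from_matrix(Rm);sl=Slerp([0,1],R.concatenate([Rc,Rm]))
        for i in range(1,n+1):
            a=i/n;q=pc+(np.array(p)-pc)*a;rr=sl(a)
            d=R0.inv().apply(q-p0);w=(R0.inv()*rr).as_rotvec()
            out.append([*np.round(d,3),*np.round(w,2),o])
        print('step mm',np.linalg.norm(p-pc)/n*1e3,'deg',(Rc.inv()*Rm).magnitude()*57.3/n)
        pc,Rc=np.array(p),Rm
    print('['+',\n'.join('['+','.join(f'{x:g}' for x in r)+']' for r in out)+']',len(out))
def st():
    s=bot.sense();Rm=R.from_rotvec(s['tool_rot']).as_matrix();g=s['tcp_pos']+.147*Rm[:,1]
    print('t',round(s['time'],2),'tcp',s['tcp_pos'].round(4),'grasp',g.round(4),'k',w2k(g)[0].round(4),'tip k',w2k(s['tcp_pos']+.166*Rm[:,1])[0].round(4),'y',Rm[:,1].round(3),'z',Rm[:,2].round(3),'F',s['force'].round(1),'op',round(s['opening'],3),'q',s['q'].round(2))
E
python3 - <<'E'
from h import *
R0=R.from_rotvec(bot.sense()['tool_rot']).as_matrix()
Rg=Rt(25,0.)
plan([(5,[.36,.33,.48],Rt(0,.15),.088),(5,[.40,.03,.48],Rt(15,0),.088)])
g=np.array([.478,-.3165,.051]);print(tcp_of(g,Rg))
E
```

```text
step mm 62.032366271866344 deg 5.600979233495002
step mm 60.53098380168623 deg 3.455341350018209
[[0.046,-0.015,-0.039,-0,-0.1,0,0.088],
[0.092,-0.03,-0.078,-0,-0.2,0,0.088],
[0.138,-0.045,-0.116,-0,-0.29,0,0.088],
[0.184,-0.06,-0.155,-0,-0.39,0,0.088],
[0.23,-0.075,-0.194,-0,-0.49,0,0.088],
[0.257,-0.075,-0.248,0.01,-0.46,-0.05,0.088],
[0.285,-0.075,-0.302,0.02,-0.43,-0.1,0.088],
[0.312,-0.075,-0.356,0.03,-0.4,-0.16,0.088],
[0.34,-0.075,-0.41,0.04,-0.37,-0.21,0.088],
[0.367,-0.075,-0.464,0.04,-0.34,-0.26,0.088]] 10
[ 0.41587512 -0.3165      0.18422724]
```

```bash
python3 -m jog '[[0.046,-0.015,-0.039,0,-0.08,0,0.088],[0.092,-0.03,-0.078,0,-0.16,0,0.088],[0.138,-0.045,-0.116,0,-0.24,0,0.088],[0.184,-0.06,-0.155,0,-0.32,0,0.088],[0.23,-0.075,-0.194,0,-0.35,0,0.088],[0.257,-0.075,-0.248,0.01,-0.35,-0.05,0.088],[0.285,-0.075,-0.302,0.02,-0.35,-0.1,0.088],[0.312,-0.075,-0.356,0.03,-0.35,-0.16,0.088],[0.34,-0.075,-0.41,0.04,-0.34,-0.21,0.088],[0.367,-0.075,-0.464,0.04,-0.34,-0.26,0.088]]' 20
python3 - <<'E'
from h import *
st()
Rg=Rt(25,0.);g=np.array([.478,-.3165,.051])
plan([(6,tcp_of(g+[0,0,.09],Rg),Rg,.088),(4,tcp_of(g,Rg),Rg,.088)])
E
```

```text
time: 1.95
tcp_pos: [0.3996, 0.0281, 0.4802]
tool_rot: [-1.566, -0.211, -0.205]
force: [1.1, -0.4, -0.5]
opening: 0.997
t 1.95 tcp [0.3996 0.0281 0.4802] grasp [0.4381 0.0274 0.3383] k [-0.1644  0.0347  0.3383] tip k [-0.1596  0.0334  0.32  ] y [ 0.262 -0.004 -0.965] z [-0.003  1.    -0.005] F [ 1.1 -0.4 -0.5] op 0.997 q [-0.01  0.24 -0.25  2.19  0.28  0.48  1.1 ]
step mm 66.95689645570786 deg 1.6385638332551267
step mm 22.5 deg 0.0
[[-0.007,0.034,-0.057,0,0,-0.03,0.088],
[-0.013,0.068,-0.115,0,0,-0.06,0.088],
[-0.02,0.102,-0.172,0,0,-0.09,0.088],
[-0.026,0.136,-0.229,0,0,-0.11,0.088],
[-0.033,0.17,-0.286,0,0,-0.14,0.088],
[-0.04,0.204,-0.344,0,0,-0.17,0.088],
[-0.046,0.226,-0.343,0,0,-0.17,0.088],
[-0.051,0.248,-0.343,0,0,-0.17,0.088],
[-0.057,0.27,-0.343,0,0,-0.17,0.088],
[-0.063,0.291,-0.343,0,0,-0.17,0.088]] 10
```

```bash
python3 -m jog '[[-0.006,0.03,-0.05,0,0,-0.03,0.088],[-0.012,0.059,-0.1,0,0,-0.05,0.088],[-0.018,0.088,-0.15,0,0,-0.08,0.088],[-0.024,0.118,-0.2,0,0,-0.1,0.088],[-0.03,0.148,-0.25,0,0,-0.13,0.088],[-0.035,0.176,-0.297,0,0,-0.15,0.088],[-0.04,0.204,-0.344,0,0,-0.17,0.088],[-0.046,0.226,-0.343,0,0,-0.17,0.088],[-0.051,0.248,-0.343,0,0,-0.17,0.088],[-0.053,0.258,-0.343,0,0,-0.17,0.088]]' 20
python3 - <<'E'
from h import *
st()
p,d=snap('side','s2');cv2.imwrite('pics/s2c.png',cv2.resize(p[200:380,220:480],None,fx=3,fy=3)[:,:,::-1])
Rg=Rt(25,0.);g=np.array([.478,-.3165,.051])
plan([(3,tcp_of(g,Rg),Rg,.088)])
E
```

```text
time: 3.2
tcp_pos: [0.4138, -0.2949, 0.2404]
tool_rot: [-1.549, -0.345, -0.339]
force: [1.6, -1.0, -1.0]
opening: 0.999
t 3.2 tcp [ 0.4138 -0.2949  0.2404] grasp [ 0.4759 -0.2956  0.1072] k [-0.2067 -0.2878  0.1072] tip k [-0.1989 -0.2898  0.09  ] y [ 0.422 -0.004 -0.906] z [-0.003  1.    -0.006] F [ 1.6 -1.  -1. ] op 0.999 q [ 1.04  0.92 -0.73  2.18  2.16  0.37  0.09]
step mm 16.535924537277367 deg 0.3134077467909104
[[-0.005,0.015,-0.005,0,-0,-0,0.088],
[-0.01,0.03,-0.01,0.01,-0.01,-0.01,0.088],
[-0.015,0.045,-0.015,0.01,-0.01,-0.01,0.088]] 3
```

View pics/s2c.png

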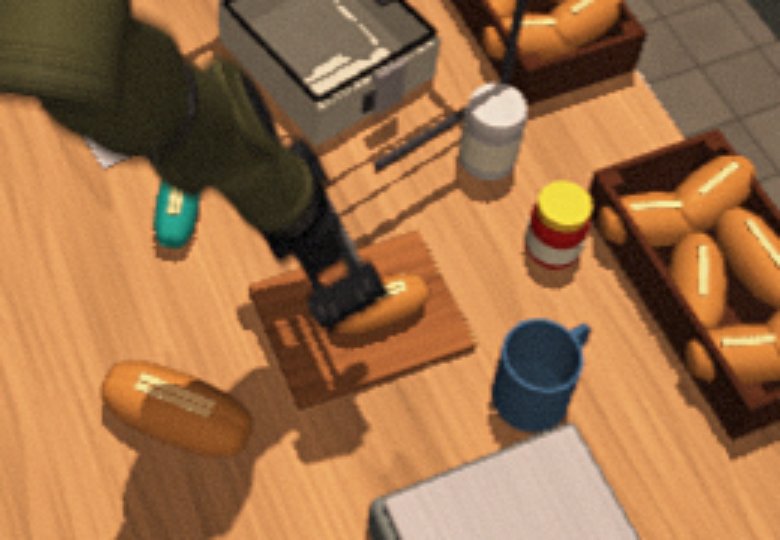

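```bash
python3 -m jog '[[0,0,-0.022,0,0,0,0.088],[0,0,-0.022,0,0,0,0.088],[0,0,-0.022,0,0,0,0.088],[0,0,-0.022,0,0,0,0.088],[0,0,-0.022,0,0,0,0.088],[0,0,-0.022,0,0,0,0.088],[0,0,-0.022,0,0,0,0.088],[0,0,-0.022,0,0,0,0.088],[0,0,-0.022,0,0,0,0.088],[0,0,-0.022,0,0,0,0.088]]' 20
python3 - <<'E'
from h import *
st()
Rg=Rt(25,0.);g=np.array([.478,-.3165,.051])
plan([(4,tcp_of(g,Rg),Rg,.088)])
E
```

```text
time: 4.5
tcp_pos: [0.4132, -0.3156, 0.2407]
tool_rot: [-1.548, -0.341, -0.336]
force: [0.3, 1.0, 0.5]
opening: 0.998
t 4.5 tcp [ 0.4132 -0.3156  0.2407] grasp [ 0.4747 -0.316   0.1072] k [-0.2129 -0.3073  0.1072] tip k [-0.2052 -0.3093  0.09  ] y [ 0.418 -0.003 -0.908] z [-0.002  1.    -0.005] F [0.3 1.  0.5] op 0.998 q [ 1.04  0.91 -0.67  2.14  2.14  0.29  0.15]
step mm 14.142720402248424 deg 0.10013827746649749
[[-0.005,0.013,-0,0,0,-0,0.088],
[-0.011,0.026,-0,0,0,-0,0.088],
[-0.016,0.039,-0.001,0,0,-0,0.088],
[-0.021,0.052,-0.001,0,0,-0,0.088]] 4
```

Commands are relative to the pose actually reached, so this works. Descend and close.

```bash
python3 -m jog '[[-0.005,0.013,0,0,0,0,0.088],[-0.01,0.026,0,0,0,0,0.088],[-0.016,0.039,-0.001,0,0,0,0.088],[-0.021,0.052,-0.001,0,0,0,0.088],[-0.021,0.052,-0.001,0,0,0,0.088],[-0.021,0.052,-0.001,0,0,0,0.03],[-0.021,0.052,-0.001,0,0,0,0.03],[-0.021,0.052,-0.001,0,0,0,0.03],[-0.021,0.052,-0.001,0,0,0,0.03],[-0.021,0.052,-0.001,0,0,0,0.03]]' 20
python3 - <<'E'
from h import *
st()
Rg=Rt(25,0.);g=np.array([.478,-.3165,.051])
Rk=Rt(25,PSI)
# lift and go to pre-entry
w=k2w([-.16,-.025,.15])[0];print(w,tcp_of(w,Rk))
plan([(3,tcp_of(g+[-.02,0,.1],Rg),Rg,.03),(7,tcp_of(w,Rk),Rk,.03)])
E
```

```text
time: 5.75
tcp_pos: [0.416, -0.3167, 0.185]
tool_rot: [-1.548, -0.342, -0.336]
force: [-0.6, 1.0, 1.2]
opening: 0.519
t 5.75 tcp [ 0.416  -0.3167  0.185 ] grasp [ 0.4775 -0.3172  0.0515] k [-0.2105 -0.3091  0.0515] tip k [-0.2028 -0.3111  0.0342] y [ 0.419 -0.003 -0.908] z [-0.003  1.    -0.005] F [-0.6  1.   1.2] op 0.519 q [ 1.07  1.05 -0.73  2.14  2.24  0.43  0.11]
[ 0.45696836 -0.02936063  0.15      ] [ 0.39672895 -0.04454993  0.28322724]
step mm 33.7542894789963 deg 0.13287834832760428
step mm 38.850464465364624 deg 2.0218714285714285
[[0.008,-0.033,-0,0,0,-0,0.03],
[0.016,-0.066,-0,0,0,-0,0.03],
[0.023,-0.099,-0,0,0,-0,0.03],
[0.024,-0.098,0.039,0.02,-0.03,-0,0.03],
[0.024,-0.098,0.078,0.03,-0.06,-0,0.03],
[0.024,-0.098,0.116,0.05,-0.09,-0,0.03],
[0.024,-0.098,0.155,0.06,-0.12,-0,0.03],
[0.024,-0.098,0.194,0.08,-0.16,-0,0.03],
[0.025,-0.098,0.233,0.09,-0.19,-0,0.03],
[0.025,-0.098,0.272,0.11,-0.22,-0,0.03]] 10
```

```bash
python3 -m jog '[[0.004,-0.016,0,0,0,0,0.03],[0.012,-0.05,0,0,0,0,0.03],[0.023,-0.099,0,0,0,0,0.03],[0.024,-0.098,0.039,0.02,-0.03,0,0.03],[0.024,-0.098,0.078,0.03,-0.06,0,0.03],[0.024,-0.098,0.116,0.05,-0.09,0,0.03],[0.024,-0.098,0.155,0.06,-0.12,0,0.03],[0.024,-0.098,0.194,0.08,-0.16,0,0.03],[0.025,-0.098,0.233,0.09,-0.19,0,0.03],[0.025,-0.098,0.272,0.11,-0.22,0,0.03]]' 20
python3 - <<'E'
from h import *
st()
p,d=snap('side','s3');cv2.imwrite('pics/s3c.png',cv2.resize(p[100:300,200:440],None,fx=3,fy=3)[:,:,::-1])
Rk=Rt(25,PSI)
plan([(4,tcp_of(k2w([-.085,-.025,.120])[0],Rk),Rk,.03),(6,tcp_of(k2w([-.062,-.025,.112])[0],Rk),Rk,.03)])
E
```

```text
time: 7.0
tcp_pos: [0.3968, -0.0433, 0.283]
tool_rot: [-1.479, -0.524, -0.144]
force: [0.5, -0.9, -0.6]
opening: 0.518
t 7.0 tcp [ 0.3968 -0.0433  0.283 ] grasp [ 0.4563 -0.0277  0.1494] k [-0.1602 -0.0232  0.1494] tip k [-0.1523 -0.0232  0.1322] y [ 0.405  0.106 -0.908] z [-0.246  0.969  0.003] F [ 0.5 -0.9 -0.6] op 0.518 q [ 0.64  0.9  -1.06  2.5   2.1   0.77 -0.28]
step mm 19.806264173410323 deg 0.21298072611949448
step mm 4.058598553961971 deg 0.0
[[0.013,0.015,-0.002,-0,0,-0,0.03],
[0.027,0.029,-0.003,-0.01,0,-0,0.03],
[0.04,0.044,-0.005,-0.01,0.01,-0,0.03],
[0.053,0.058,-0.007,-0.01,0.01,-0,0.03],
[0.056,0.061,-0.007,-0.01,0.01,-0,0.03],
[0.059,0.064,-0.007,-0.01,0.01,-0,0.03],
[0.062,0.067,-0.007,-0.01,0.01,-0,0.03],
[0.065,0.07,-0.007,-0.01,0.01,-0,0.03],
[0.068,0.072,-0.007,-0.01,0.01,-0,0.03],
[0.071,0.075,-0.007,-0.01,0.01,-0,0.03]] 10
```

View pics/s3c.png

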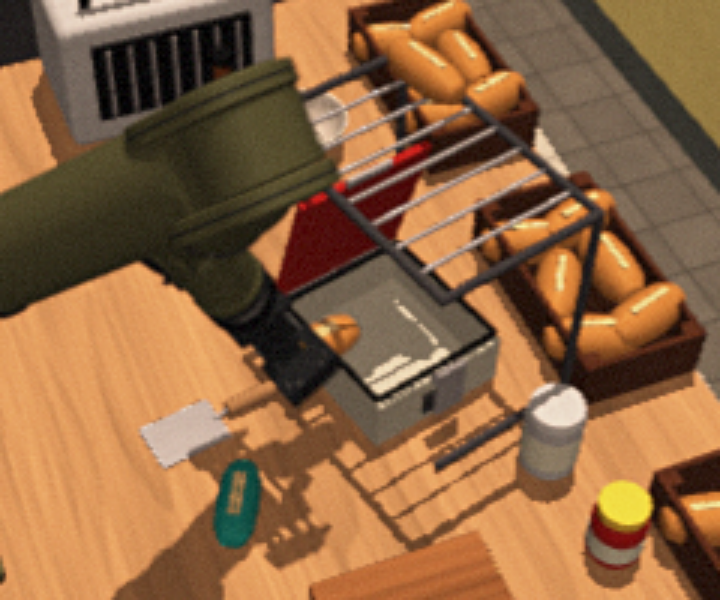

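```bash
cat >> h.py <<'E'
def armpts(cam,d,p):
    """greenish/dark points close to tool, not other"""
    P,u,v=pts(cam,d);col=p[v,u].astype(int)
    k=w2k(P);g=(col[:,1]>=col[:,0]-3)&(col[:,1]>col[:,2]+8)
    return k[g],P[g],u[g],v[g]
E
python3 - <<'E'
from h import *
for c in('top','side'):
    p,d=snap(c,'a_'+c)
    k,P,u,v=armpts(c,d,p)
    q=(k[:,0]>-.4)&(k[:,2]>.1)&(abs(k[:,1])<.4)
    k=k[q];print(c,len(k))
    for lo in np.arange(.15,.6,.04):
        g=(k[:,2]>=lo)&(k[:,2]<lo+.04)
        if g.sum()>3:print(lo.round(2),g.sum(),'x',np.percentile(k[g,0],[1,99]).round(3),'y',np.percentile(k[g,1],[1,99]).round(3))
p=cv2.imread('pics/a_top.png');cv2.imwrite('pics/a_topc.png',cv2.resize(p[90:290,200:440],None,fx=3,fy=3))
E
```

```text
top 1
side 632
0.27 17 x [-0.268 -0.091] y [-0.075 -0.036]
0.31 58 x [-0.284 -0.214] y [-0.06  -0.036]
0.35 37 x [-0.296 -0.226] y [-0.062 -0.045]
0.39 12 x [-0.327 -0.266] y [-0.078 -0.06 ]
0.43 22 x [-0.33  -0.303] y [-0.108 -0.067]
0.47 12 x [-0.338 -0.327] y [-0.133 -0.101]
0.51 5 x [-0.339 -0.324] y [-0.181 -0.141]
0.55 47 x [-0.358 -0.297] y [-0.214 -0.19 ]
0.59 37 x [-0.399 -0.297] y [-0.222 -0.207]
```

View pics/a_topc.png

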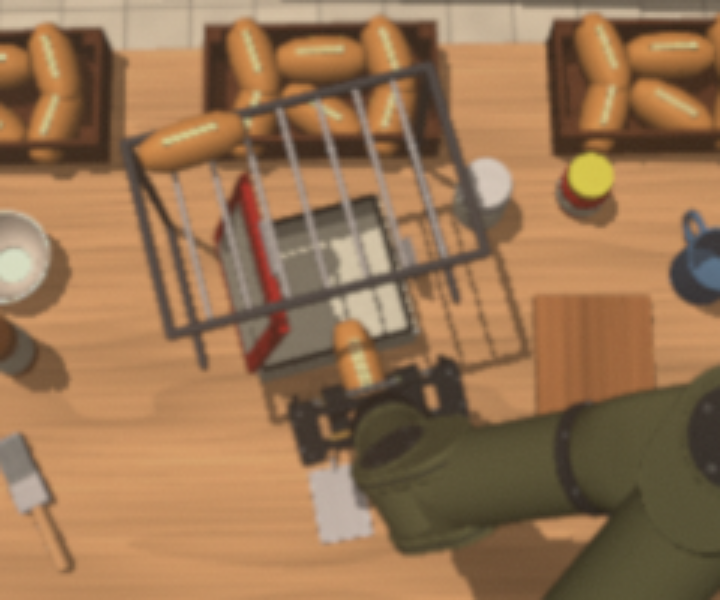

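```bash
python3 -m jog '[[0.013,0.015,-0.002,0,0,0,0.03],[0.027,0.029,-0.003,-0.01,0,0,0.03],[0.04,0.044,-0.005,-0.01,0.01,0,0.03],[0.053,0.058,-0.007,-0.01,0.01,0,0.03],[0.059,0.062,-0.007,-0.01,0.01,0,0.03],[0.065,0.068,-0.007,-0.01,0.01,0,0.03],[0.071,0.073,-0.007,-0.01,0.01,0,0.03],[0.071,0.073,-0.007,-0.01,0.01,0,0.03],[0.071,0.073,-0.007,-0.01,0.01,0,0.03],[0.071,0.073,-0.007,-0.01,0.01,0,0.03]]' 20
python3 - <<'E'
from h import *
st()
p,d=snap('side','s4');cv2.imwrite('pics/s4c.png',cv2.resize(p[100:300,200:440],None,fx=3,fy=3)[:,:,::-1])
Rk=Rt(25,PSI)
plan([(8,tcp_of(k2w([-.042,-.026,.051])[0],Rk),Rk,.03)])
E
```

```text
time: 8.4
tcp_pos: [0.4904, -0.0278, 0.2463]
tool_rot: [-1.488, -0.515, -0.154]
force: [0.3, 0.3, -1.0]
opening: 0.522
t 8.4 tcp [ 0.4904 -0.0278  0.2463] grasp [ 0.5502 -0.0137  0.1128] k [-0.0658 -0.0326  0.1128] tip k [-0.0578 -0.0327  0.0955] y [ 0.407  0.096 -0.908] z [-0.233  0.972 -0.002] F [ 0.3  0.3 -1. ] op 0.522 q [ 0.54  0.98 -0.95  2.25  2.04  0.7  -0.12]
step mm 8.308926978832133 deg 0.0913940521516065
[[-0.001,0.008,0.001,0,-0,-0,0.03],
[-0.001,0.017,0.001,0,-0,-0,0.03],
[-0.002,0.025,0.002,0,-0,-0,0.03],
[-0.003,0.033,0.003,0,-0,-0,0.03],
[-0.003,0.041,0.004,0,-0.01,-0,0.03],
[-0.004,0.05,0.004,0,-0.01,-0,0.03],
[-0.004,0.058,0.005,0.01,-0.01,-0,0.03],
[-0.005,0.066,0.006,0.01,-0.01,-0.01,0.03]] 8
```

View pics/s4c.png

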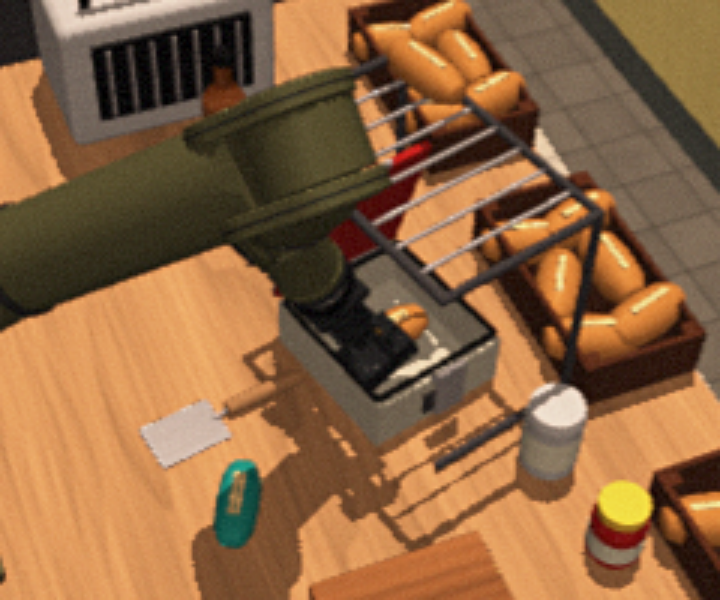

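```bash
python3 -m jog '[[0.009,0.004,0.001,0,0,0,0.03],[0.016,0.008,0.003,0,-0.01,0,0.03],[0.013,0.018,0.004,0.01,-0.01,0,0.03],[0.01,0.028,0.005,0.01,-0.01,0,0.03],[0.006,0.038,0.006,0.01,-0.01,0,0.03],[0.003,0.048,0.006,0.01,-0.01,0,0.03],[-0.001,0.056,0.006,0.01,-0.01,0,0.03],[-0.003,0.061,0.006,0.01,-0.01,0,0.03],[-0.003,0.061,0.006,0.01,-0.01,0,0.03],[-0.003,0.061,0.006,0.01,-0.01,0,0.03]]' 20
python3 - <<'E'
from h import *
st()
p,d=snap('side','s5');cv2.imwrite('pics/s5c.png',cv2.resize(p[100:300,200:440],None,fx=3,fy=3)[:,:,::-1])
Rk=Rt(25,PSI)
plan([(8,tcp_of(k2w([-.042,-.026,.051])[0],Rk),Rk,.03)])
E
```

```text
time: 9.7
tcp_pos: [0.5116, -0.0166, 0.1899]
tool_rot: [-1.479, -0.524, -0.144]
force: [0.3, -0.8, -0.3]
opening: 0.522
t 9.7 tcp [ 0.5116 -0.0166  0.1899] grasp [ 0.5711 -0.001   0.0564] k [-0.0424 -0.0255  0.0564] tip k [-0.0344 -0.0254  0.0392] y [ 0.405  0.106 -0.908] z [-0.246  0.969  0.003] F [ 0.3 -0.8 -0.3] op 0.522 q [ 0.51  1.12 -0.93  2.2   2.13  0.77 -0.14]
step mm 0.7235791784000793 deg 0.038149205590270414
[[-0,0.001,-0,-0,0,-0,0.03],
[-0.001,0.001,-0,-0,0,-0,0.03],
[-0.001,0.002,-0,-0,0,-0,0.03],
[-0.001,0.003,-0,-0,0,-0,0.03],
[-0.002,0.003,-0,-0,0,-0,0.03],
[-0.002,0.004,-0,-0,0,-0,0.03],
[-0.002,0.005,-0,-0,0,-0,0.03],
[-0.003,0.005,-0,-0,0,-0,0.03]] 8
```

View pics/s5c.png

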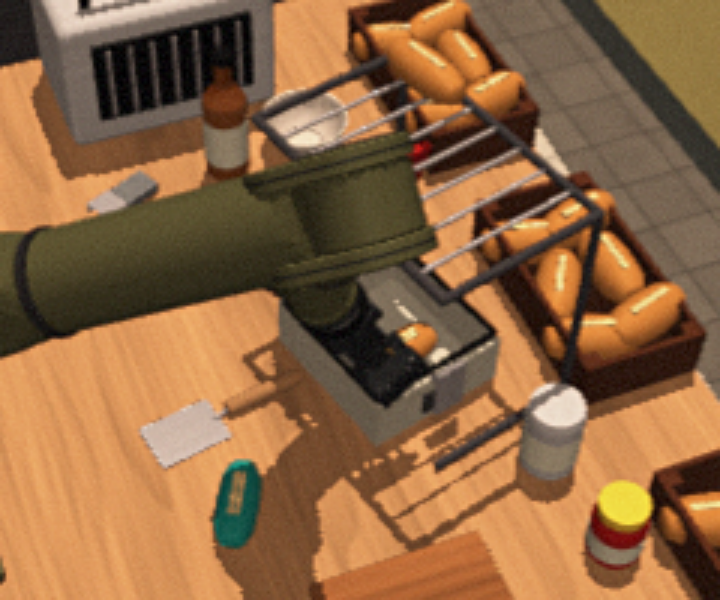

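```bash
python3 -m jog '[[0,0.001,0,0,0,0,0.03],[-0.001,0.003,0,0,0,0,0.03],[-0.002,0.005,0,0,0,0,0.03],[-0.003,0.006,0,0,0,0,0.03],[-0.003,0.006,0,0,0,0,0.03],[-0.003,0.006,0,0,0,0,0.05],[-0.003,0.006,0,0,0,0,0.056],[-0.003,0.006,0,0,0,0,0.062],[-0.003,0.006,0,0,0,0,0.064],[-0.003,0.006,0,0,0,0,0.064]]' 20
python3 - <<'E'
from h import *
st()
p,d=snap('side','s6');cv2.imwrite('pics/s6c.png',cv2.resize(p[150:260,280:380],None,fx=5,fy=5)[:,:,::-1])
Rk=Rt(25,PSI)
plan([(6,tcp_of(k2w([-.06,-.027,.112])[0],Rk),Rk,.064),(4,tcp_of(k2w([-.17,-.027,.16])[0],Rk),Rk,.064)])
E
```

```text
time: 11.0
tcp_pos: [0.5113, -0.0167, 0.183]
tool_rot: [-1.48, -0.523, -0.144]
force: [-0.1, -0.7, 0.5]
opening: 0.731
t 11.0 tcp [ 0.5113 -0.0167  0.183 ] grasp [ 0.5708 -0.0011  0.0494] k [-0.0427 -0.0255  0.0494] tip k [-0.0348 -0.0254  0.0322] y [ 0.405  0.106 -0.908] z [-0.246  0.969  0.003] F [-0.1 -0.7  0.5] op 0.731 q [ 0.51  1.13 -0.93  2.2   2.15  0.78 -0.15]
step mm 10.803101623328057 deg 0.05685585627191623
step mm 30.004166377355 deg 0.0
[[0.002,-0.011,-0,-0,-0,-0,0.064],
[0.003,-0.021,-0,-0,-0,-0,0.064],
[0.005,-0.032,-0,-0,-0,-0,0.064],
[0.007,-0.043,-0.001,-0,-0,-0,0.064],
[0.008,-0.053,-0.001,-0,-0,-0,0.064],
[0.01,-0.064,-0.001,-0,-0,-0,0.064],
[-0.01,-0.086,-0.001,-0,-0,-0,0.064],
[-0.03,-0.109,-0.001,-0,-0,-0,0.064],
[-0.05,-0.131,-0.001,-0,-0,-0,0.064],
[-0.07,-0.154,-0,-0,-0,-0,0.064]] 10
```

View pics/s6c.png

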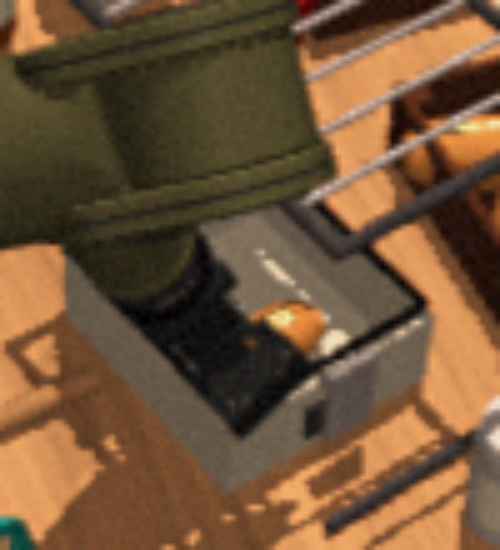

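```bash
python3 -m jog '[[0.002,-0.011,0,0,0,0,0.064],[0.003,-0.021,0,0,0,0,0.064],[0.005,-0.032,0,0,0,0,0.064],[0.007,-0.043,-0.001,0,0,0,0.064],[0.008,-0.053,-0.001,0,0,0,0.064],[0.01,-0.064,-0.001,0,0,0,0.064],[-0.01,-0.086,-0.001,0,0,0,0],[-0.03,-0.109,-0.001,0,0,0,0],[-0.05,-0.131,-0.001,0,0,0,0],[-0.07,-0.154,0,0,0,0,0]]' 20
python3 - <<'E'
from h import *
st()
for c in('side','top'):
    p,d=snap(c,'b_'+c)
    k,P,u,v=None,*pts(c,d)
    col=p[v,u].astype(int);k=w2k(P)
    red=(col[:,0]>70)&(col[:,1]<45)&(col[:,2]<55)
    q=red&(abs(k[:,0])<.085)&(k[:,1]>0)&(k[:,1]<.13)&(k[:,2]>.09)&(k[:,2]<.26)
    if q.sum()>20:
        a=np.polyfit(k[q,2]-.072,k[q,1],1);print('lid',q.sum(),a,np.arctan2(1,-a[0]))
    q=(abs(k[:,0])<.08)&(abs(k[:,1])<.085)&(k[:,2]>.02)&(k[:,2]<.06)&(col[:,0]>col[:,2]+50)
    print('roll',q.sum(),k[q].min(0).round(3) if q.any() else'',k[q].max(0).round(3) if q.any() else '')
p=cv2.imread('pics/b_side.png');cv2.imwrite('pics/b_sc.png',cv2.resize(p[100:280,220:440],None,fx=3,fy=3))
E
```

```text
time: 12.3
tcp_pos: [0.3863, -0.0487, 0.2942]
tool_rot: [-1.48, -0.523, -0.144]
force: [0.1, 0.6, 0.2]
opening: 0.296
t 12.3 tcp [ 0.3863 -0.0487  0.2942] grasp [ 0.4458 -0.0332  0.1607] k [-0.1718 -0.026   0.1607] tip k [-0.1638 -0.0259  0.1434] y [ 0.405  0.106 -0.908] z [-0.246  0.969  0.003] F [0.1 0.6 0.2] op 0.296 q [ 0.66  0.86 -1.07  2.52  2.09  0.75 -0.28]
lid 660 [-0.2571732   0.10055526] 1.3190778971935908
roll 309 [-0.064 -0.052  0.021] [ 0.042 -0.005  0.055]
roll 226 [-0.063 -0.048  0.025] [ 0.045 -0.001  0.054]
```

View pics/b_sc.png

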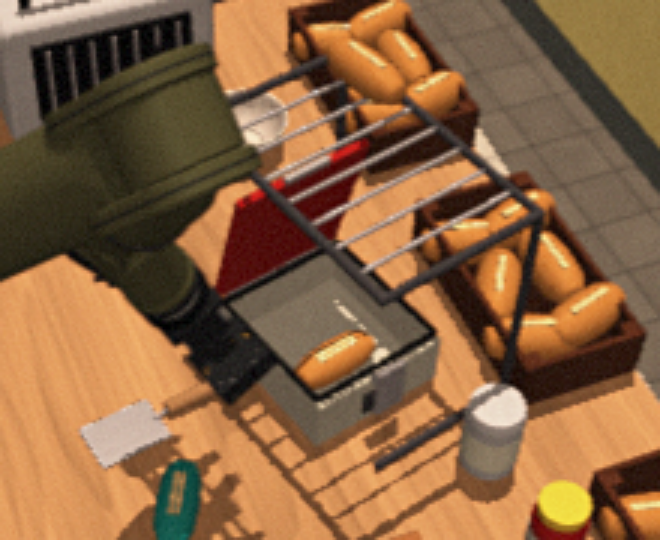

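Run:
```python
from h import *
Ra=Rt(50,PSI-.785)
plan([(8,tcp_of(k2w([-.16,.14,.19])[0],Ra,.166),Ra,0)])
plan([(10,tcp_of(k2w([-.16,.14,.19])[0],Ra,.166),Ra,0)])
```

```text
step mm 32.11153824039088 deg 6.4397252337740545
[[-0.002,-0.001,0.032,-0.06,0.08,-0.05,0],
[-0.003,-0.002,0.064,-0.12,0.16,-0.11,0],
[-0.005,-0.003,0.096,-0.18,0.24,-0.16,0],
[-0.006,-0.004,0.128,-0.24,0.32,-0.21,0],
[-0.008,-0.005,0.16,-0.3,0.39,-0.26,0],
[-0.009,-0.006,0.192,-0.36,0.47,-0.32,0],
[-0.011,-0.007,0.224,-0.42,0.55,-0.37,0],
[-0.012,-0.008,0.256,-0.48,0.63,-0.42,0]] 8
step mm 25.6892305923127 deg 5.151780187019243
[[-0.001,-0.001,0.026,-0.05,0.06,-0.04,0],
[-0.002,-0.002,0.051,-0.1,0.13,-0.08,0],
[-0.004,-0.002,0.077,-0.14,0.19,-0.13,0],
[-0.005,-0.003,0.103,-0.19,0.25,-0.17,0],
[-0.006,-0.004,0.128,-0.24,0.32,-0.21,0],
[-0.007,-0.005,0.154,-0.29,0.38,-0.25,0],
[-0.009,-0.005,0.18,-0.34,0.44,-0.29,0],
[-0.01,-0.006,0.205,-0.39,0.5,-0.34,0],
[-0.011,-0.007,0.231,-0.43,0.57,-0.38,0],
[-0.012,-0.008,0.256,-0.48,0.63,-0.42,0]] 10
```

```bash
python3 -m jog '[[-0.002,-0.001,0.032,-0.06,0.08,-0.05,0],[-0.003,-0.002,0.064,-0.12,0.16,-0.11,0],[-0.005,-0.003,0.096,-0.18,0.24,-0.16,0],[-0.006,-0.004,0.128,-0.24,0.32,-0.21,0],[-0.008,-0.005,0.16,-0.3,0.39,-0.26,0],[-0.009,-0.006,0.192,-0.36,0.47,-0.32,0],[-0.011,-0.007,0.224,-0.42,0.55,-0.37,0],[-0.012,-0.008,0.256,-0.48,0.63,-0.42,0],[-0.012,-0.008,0.256,-0.48,0.63,-0.42,0],[-0.012,-0.008,0.256,-0.48,0.63,-0.42,0]]' 20
python3 - <<'E'
from h import *
st()
p,d=snap('side','c_s');cv2.imwrite('pics/c_sc.png',cv2.resize(p[60:280,160:440],None,fx=2.6,fy=2.6)[:,:,::-1])
p,d=snap('top','c_t');cv2.imwrite('pics/c_tc.png',cv2.resize(p[90:310,160:440],None,fx=2.6,fy=2.6)[:,:,::-1])
Ra=Rt(50,PSI-.785)
plan([(10,tcp_of(k2w([-.05,.14,.17])[0],Ra,.166),Ra,0)])
E
```

```text
time: 13.65
tcp_pos: [0.3108, 0.1959, 0.2966]
tool_rot: [-1.656, -0.28, -1.09]
force: [0.8, -0.1, 0.0]
opening: 0.005
t 13.65 tcp [0.3108 0.1959 0.2966] grasp [0.4076 0.1385 0.202 ] k [-0.1668  0.1499  0.202 ] tip k [-0.1565  0.1396  0.1898] y [ 0.659 -0.39  -0.644] z [0.511 0.859 0.002] F [ 0.8 -0.1  0. ] op 0.005 q [-0.35  1.18 -1.41  2.53  1.28  2.01 -1.8 ]
step mm 10.843744555182235 deg 0.018072504959737123
[[0.003,0.007,0.008,-0,-0,-0,0],
[0.006,0.014,0.015,-0,-0,-0,0],
[0.01,0.021,0.023,-0,-0,-0,0],
[0.013,0.028,0.031,-0,-0,-0,0],
[0.016,0.035,0.038,-0,-0,-0,0],
[0.019,0.042,0.046,-0,-0,-0,0],
[0.023,0.049,0.054,-0,-0,-0,0],
[0.026,0.056,0.061,-0,-0,-0,0],
[0.029,0.063,0.069,-0,-0,-0,0],
[0.032,0.07,0.076,-0,-0,-0,0]] 10
```

View pics/c_sc.png

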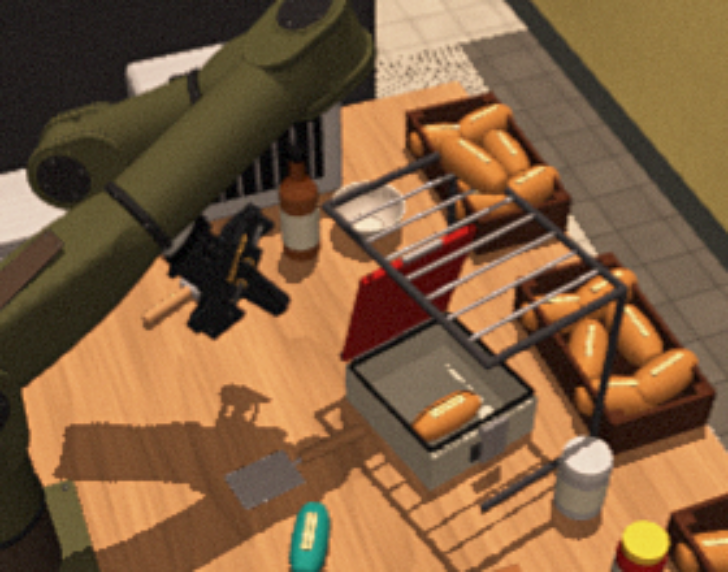

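View pics/c_tc.png

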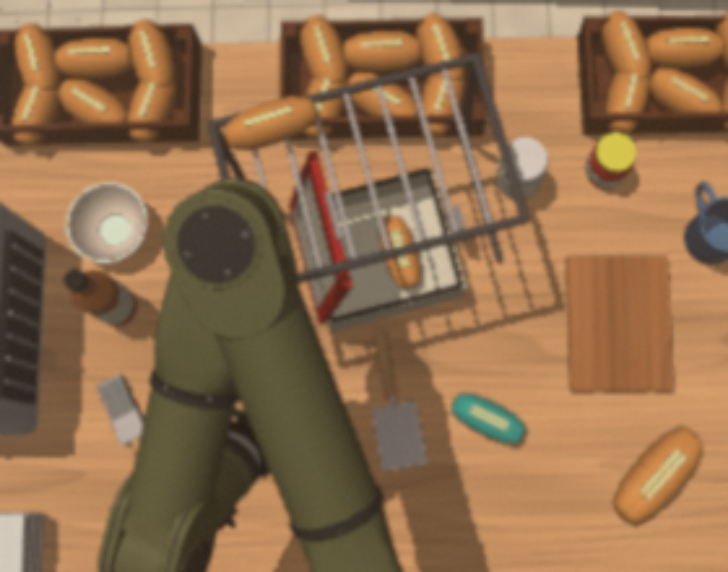

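```bash
python3 - <<'E'
from h import *
d=np.load('pics/c_t.npy')
print('elbow',pix('top',d,160+int(215/2.6),90+int(245/2.6)), pix('top',d,160+int(275/2.6),90+int(240/2.6)))
d=np.load('pics/c_s.npy');print(pix('side',d,160+int(350/2.6),60+int(40/2.6)),pix('side',d,160+int(150/2.6),60+int(90/2.6)))
E
python3 -m jog '[[0.003,0.007,0.008,0,0,0,0],[0.006,0.014,0.015,0,0,0,0],[0.01,0.021,0.023,0,0,0,0],[0.013,0.028,0.031,0,0,0,0],[0.016,0.035,0.038,0,0,0,0],[0.019,0.042,0.046,0,0,0,0],[0.023,0.049,0.054,0,0,0,0],[0.026,0.056,0.061,0,0,0,0],[0.026,0.056,0.061,0,0,0,0],[0.026,0.056,0.061,0,0,0,0]]' 20
python3 - <<'E'
from h import *
st()
p,d=snap('side','c_s2');cv2.imwrite('pics/c_sc2.png',cv2.resize(p[60:280,160:440],None,fx=2.6,fy=2.6)[:,:,::-1])
Ra=Rt(50,PSI-.785)
plan([(10,tcp_of(k2w([-.05,.13,.155])[0],Ra,.166),Ra,0)])
E
```

```text
elbow [0.4755963  0.16204594 0.60425007] [0.48187132 0.11473658 0.59539868]
[0.51335329 0.12466443 0.57618133] [0.31309299 0.24095161 0.48533707]
time: 15.0
tcp_pos: [0.3931, 0.2172, 0.2808]
tool_rot: [-1.655, -0.279, -1.091]
force: [0.5, -0.4, 0.1]
opening: 0.007
t 15.0 tcp [0.3931 0.2172 0.2808] grasp [0.4899 0.1598 0.1862] k [-0.0818  0.1504  0.1862] tip k [-0.0715  0.1401  0.174 ] y [ 0.658 -0.391 -0.643] z [0.513 0.859 0.003] F [ 0.5 -0.4  0.1] op 0.007 q [-0.19  1.21 -1.35  2.33  1.58  2.03 -1.42]
step mm 3.066605450489847 deg 0.02106547002080005
[[-0,0.003,0.001,-0,-0,-0,0],
[-0,0.006,0.002,-0,-0,-0,0],
[-0,0.009,0.002,-0,-0,-0,0],
[-0,0.012,0.003,-0,-0,-0,0],
[-0,0.015,0.004,-0,-0,-0,0],
[-0,0.018,0.005,-0,-0,-0,0],
[-0,0.021,0.006,-0,-0,-0,0],
[-0,0.024,0.006,-0,-0,-0,0],
[-0,0.027,0.007,-0,-0,-0,0],
[-0,0.03,0.008,-0,-0,-0,0]] 10
```

View pics/c_sc2.png

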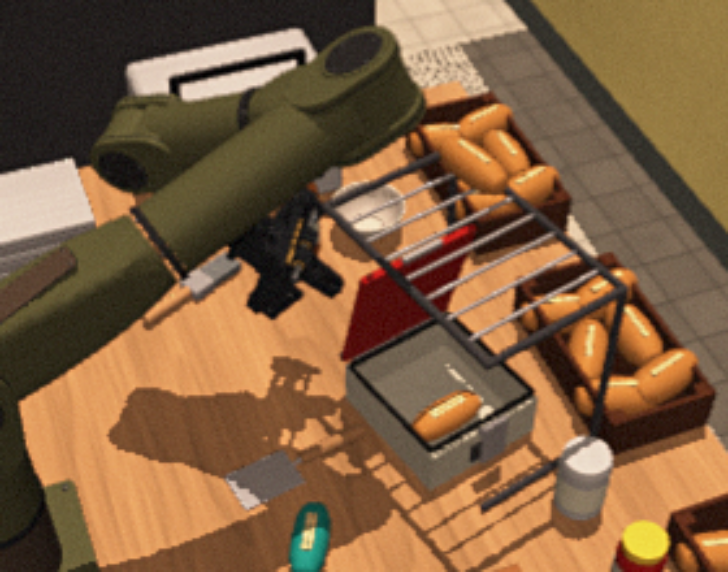

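```bash
cat >> h.py <<'E'
Ra=Rt(50,PSI-.785)
def lidtip(th,r,off=.028,x=-.05): return np.array([x,.1-r*np.cos(th)+off*np.sin(th),.072+r*np.sin(th)+off*np.cos(th)])
def lidang():
    for c in('side','top'):
        p,d=bot.grab_frame(c);P,u,v=pts(c,d);col=p[v,u].astype(int);k=w2k(P)
        red=(col[:,0]>70)&(col[:,1]<45)&(col[:,2]<55)&(abs(k[:,0])<.088)&(k[:,1]<.13)&(k[:,1]>-.12)&(k[:,2]>.075)&(k[:,2]<.28)
        q=k[red]
        if len(q)>20:
            # far end elevation
            r=np.hypot(.1-q[:,1],q[:,2]-.072);a=np.arctan2(q[:,2]-.072,.1-q[:,1]);g=r>.08
            print(c,len(q),'ang pct',np.percentile(a[g],[5,50,95]).round(3) if g.sum() else '')
E
python3 - <<'E'
from h import *
w=[(2,tcp_of(k2w([-.05,.125,.171])[0],Ra,.166),Ra,0)]
for th in(1.31,1.27,1.23,1.19,1.15,1.11): w.append((1,tcp_of(k2w(lidtip(th,.095))[0],Ra,.166),Ra,0))
plan(w)
E
```

```text
step mm 13.331266314896313 deg 0.10532735010400024
step mm 22.44257565600939 deg 0.0
step mm 3.9613517295154046 deg 0.0
step mm 3.9613517295153935 deg 0.0
step mm 3.961351729515436 deg 0.0
step mm 3.961351729515411 deg 0.0
step mm 3.9613517295153873 deg 0.0
[[0.007,0.011,0.002,-0,-0,-0,0],
[0.014,0.022,0.005,-0,-0,-0,0],
[0.025,0.034,-0.011,-0,-0,-0,0],
[0.026,0.036,-0.014,-0,-0,-0,0],
[0.028,0.038,-0.017,-0,-0,-0,0],
[0.03,0.041,-0.02,-0,-0,-0,0],
[0.031,0.043,-0.022,-0,-0,-0,0],
[0.033,0.046,-0.025,-0,-0,-0,0]] 8
```

```bash
python3 -m jog '[[0.007,0.011,0.002,0,0,0,0],[0.014,0.022,0.005,0,0,0,0],[0.018,0.026,0,0,0,0,0],[0.021,0.03,-0.005,0,0,0,0],[0.025,0.034,-0.011,0,0,0,0],[0.026,0.036,-0.014,0,0,0,0],[0.028,0.038,-0.017,0,0,0,0],[0.03,0.041,-0.02,0,0,0,0],[0.031,0.043,-0.022,0,0,0,0],[0.033,0.046,-0.025,0,0,0,0]]' 20
python3 - <<'E'
from h import *
st();lidang()
w=[]
for th in np.linspace(1.07,.7,10): w.append((1,tcp_of(k2w(lidtip(th,.095))[0],Ra,.166),Ra,0))
plan(w)
E
```

```text
time: 16.3
tcp_pos: [0.4287, 0.1677, 0.2762]
tool_rot: [-1.654, -0.279, -1.091]
force: [-0.7, 2.0, -0.6]
opening: 0.006
t 16.3 tcp [0.4287 0.1677 0.2762] grasp [0.5256 0.1105 0.1816] k [-0.0593  0.0938  0.1816] tip k [-0.0489  0.0836  0.1694] y [ 0.659 -0.389 -0.644] z [0.512 0.859 0.004] F [-0.7  2.  -0.6] op 0.006 q [-0.04  1.22 -1.33  2.34  1.71  2.   -1.29]
side 446 ang pct [1.179 1.191 1.219]
top 28 ang pct [1.222 1.254 1.296]
step mm 3.768851188929197 deg 0.1930008971665121
step mm 4.07137398851389 deg 0.0
step mm 4.07137398851388 deg 0.0
step mm 4.071373988513851 deg 0.0
step mm 4.071373988513871 deg 0.0
step mm 4.0713739885138835 deg 0.0
step mm 4.071373988513889 deg 0.0
step mm 4.071373988513872 deg 0.0
step mm 4.071373988513881 deg 0.0
step mm 4.071373988513842 deg 0.0
[[0.001,0.002,-0.003,-0,-0,-0,0],
[0.002,0.005,-0.006,-0,-0,-0,0],
[0.003,0.008,-0.009,-0,-0,-0,0],
[0.004,0.01,-0.011,-0,-0,-0,0],
[0.004,0.013,-0.014,-0,-0,-0,0],
[0.005,0.017,-0.017,-0,-0,-0,0],
[0.005,0.02,-0.019,-0,-0,-0,0],
[0.005,0.023,-0.022,-0,-0,-0,0],
[0.005,0.026,-0.024,-0,-0,-0,0],
[0.005,0.029,-0.027,-0,-0,-0,0]] 10
```

Contact is light (2 N) and the lid moved from 1.31 to about 1.19. Next I go a bit faster.

```bash
python3 -m jog '[[0.001,0.002,-0.003,0,0,0,0],[0.003,0.006,-0.008,0,0,0,0],[0.004,0.01,-0.011,0,0,0,0],[0.004,0.013,-0.014,0,0,0,0],[0.005,0.017,-0.017,0,0,0,0],[0.005,0.02,-0.019,0,0,0,0],[0.005,0.023,-0.022,0,0,0,0],[0.005,0.026,-0.024,0,0,0,0],[0.005,0.029,-0.027,0,0,0,0],[0.005,0.029,-0.027,0,0,0,0]]' 20
python3 - <<'E'
from h import *
st();lidang()
p,d=snap('side','c_s3');cv2.imwrite('pics/c_sc3.png',cv2.resize(p[60:280,160:440],None,fx=2.6,fy=2.6)[:,:,::-1])
w=[]
for th in np.linspace(.66,.35,8): w.append((1,tcp_of(k2w(lidtip(th,.1))[0],Ra,.166),Ra,0))
plan(w)
E
```

```text
time: 17.65
tcp_pos: [0.4368, 0.1311, 0.2611]
tool_rot: [-1.656, -0.279, -1.091]
force: [-0.3, 1.4, -1.0]
opening: 0.003
t 17.65 tcp [0.4368 0.1311 0.2611] grasp [0.5335 0.0736 0.1666] k [-0.0606  0.0561  0.1666] tip k [-0.0503  0.0459  0.1544] y [ 0.658 -0.391 -0.643] z [0.512 0.859 0.003] F [-0.3  1.4 -1. ] op 0.003 q [ 0.03  1.24 -1.3   2.38  1.78  1.98 -1.27]
side 191 ang pct [0.792 0.829 0.89 ]
top 41 ang pct [0.84  0.878 0.899]
step mm 7.8494867331576 deg 0.19475123477017656
step mm 4.598520250157844 deg 0.0
step mm 4.598520250157814 deg 0.0
step mm 4.598520250157839 deg 0.0
step mm 4.598520250157798 deg 0.0
step mm 4.598520250157855 deg 0.0
step mm 4.598520250157811 deg 0.0
step mm 4.5985202501578195 deg 0.0
[[0.004,0.004,-0.005,-0,-0,-0,0],
[0.004,0.008,-0.008,-0,-0,-0,0],
[0.003,0.011,-0.01,-0,-0,-0,0],
[0.002,0.015,-0.013,-0,-0,-0,0],
[0.001,0.019,-0.015,-0,-0,-0,0],
[0,0.023,-0.017,-0,-0,-0,0],
[-0.001,0.027,-0.019,-0,-0,-0,0],
[-0.003,0.031,-0.021,-0,-0,-0,0]] 8
```

View pics/c_sc3.png

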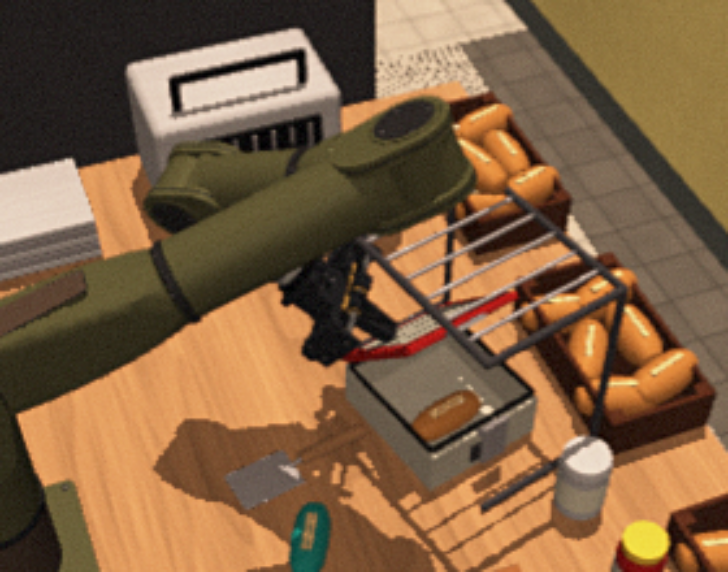

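```bash
python3 - <<'E'
from h import *
d=np.load('pics/c_s3.npy')
for u,v in((410,120),(460,160),(440,200),(380,215)):
    print(u,v,w2k(pix('side',d,160+int(u/2.6),60+int(v/2.6),1)).round(3))
E
python3 -m jog '[[0.004,0.004,-0.005,0,0,0,0],[0.004,0.008,-0.008,0,0,0,0],[0.003,0.011,-0.01,0,0,0,0],[0.002,0.015,-0.013,0,0,0,0],[0.001,0.019,-0.015,0,0,0,0],[0,0.023,-0.017,0,0,0,0],[-0.001,0.027,-0.019,0,0,0,0],[-0.003,0.031,-0.021,0,0,0,0],[-0.003,0.031,-0.021,0,0,0,0],[-0.003,0.031,-0.021,0,0,0,0]]' 20
python3 - <<'E'
from h import *
st();lidang()
p,d=snap('side','c_s4');cv2.imwrite('pics/c_sc4.png',cv2.resize(p[60:280,160:440],None,fx=2.6,fy=2.6)[:,:,::-1])
for u,v in((410,120),(460,160),(440,200),(480,150)):
    print(u,v,w2k(pix('side',d,160+int(u/2.6),60+int(v/2.6),1)).round(3))
E
```

```text
410 120 [[-0.1   -0.043  0.577]]
460 160 [[-0.069 -0.087  0.541]]
440 200 [[-0.101 -0.1    0.514]]
380 215 [[-0.158 -0.074  0.505]]
time: 19.05
tcp_pos: [0.4448, 0.1024, 0.239]
tool_rot: [-1.655, -0.279, -1.091]
force: [-0.3, -0.9, -0.6]
opening: 0.003
t 19.05 tcp [0.4448 0.1024 0.239 ] grasp [0.5416 0.0451 0.1444] k [-0.0597  0.0265  0.1444] tip k [-0.0494  0.0162  0.1322] y [ 0.659 -0.39  -0.643] z [0.512 0.859 0.004] F [-0.3 -0.9 -0.6] op 0.003 q [ 0.09  1.28 -1.26  2.4   1.87  1.98 -1.25]
side 342 ang pct [0.422 0.468 0.531]
top 32 ang pct [0.465 0.525 1.529]
410 120 [[0.315 0.5   0.058]]
460 160 [[-0.085 -0.107  0.562]]
440 200 [[-0.112 -0.114  0.53 ]]
480 150 [[0.119 0.094 0.351]]
```

View pics/c_sc4.png

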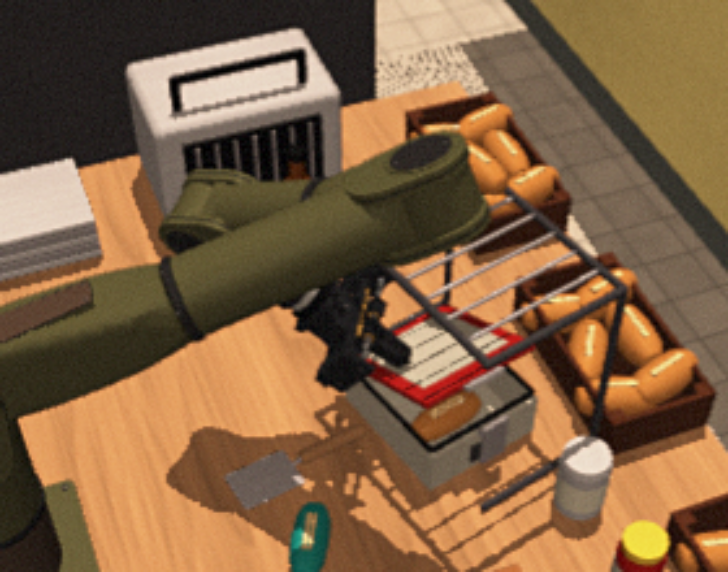

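Run:
```python
from h import *
w=[(3,tcp_of(k2w(lidtip(.5,.165,.024,-.035))[0],Ra,.166),Ra,0)]
for th in np.linspace(.43,.14,6): w.append((1,tcp_of(k2w(lidtip(th,.17,.019,-.035))[0],Ra,.166),Ra,0))
plan(w)
```

```text
step mm 21.65158609862775 deg 0.07703719892132863
step mm 17.939184904224664 deg 0.0
step mm 9.920000643225986 deg 0.0
step mm 9.92000064322602 deg 0.0
step mm 9.920000643225947 deg 0.0
step mm 9.92000064322598 deg 0.0
step mm 9.920000643226006 deg 0.0
[[0.02,0.003,-0.008,-0,-0,-0,0],
[0.04,0.006,-0.016,-0,-0,-0,0],
[0.06,0.009,-0.024,-0,-0,-0,0],
[0.056,0.024,-0.034,-0,-0,-0,0],
[0.052,0.032,-0.037,-0,-0,-0,0],
[0.047,0.04,-0.04,-0,-0,-0,0],
[0.042,0.048,-0.043,-0,-0,-0,0],
[0.036,0.056,-0.046,-0,-0,-0,0],
[0.03,0.063,-0.048,-0,-0,-0,0]] 9
```

```bash
python3 -m jog '[[0.02,0.002,-0.008,0,0,0,0],[0.04,0.004,-0.016,0,0,0,0],[0.06,0.009,-0.024,0,0,0,0],[0.056,0.024,-0.034,0,0,0,0],[0.052,0.032,-0.037,0,0,0,0],[0.047,0.04,-0.04,0,0,0,0],[0.042,0.048,-0.043,0,0,0,0],[0.036,0.056,-0.046,0,0,0,0],[0.03,0.063,-0.048,0,0,0,0],[0.03,0.063,-0.048,0,0,0,0]]' 20
python3 - <<'E'
from h import *
st();lidang()
p,d=snap('side','c_s5');cv2.imwrite('pics/c_sc5.png',cv2.resize(p[60:280,160:440],None,fx=2.6,fy=2.6)[:,:,::-1])
w=[(10,tcp_of(k2w(lidtip(.06,.172,.019,-.035))[0],Ra,.166),Ra,0)]
plan(w)
E
```

```text
time: 20.45
tcp_pos: [0.4781, 0.0265, 0.2204]
tool_rot: [-1.656, -0.278, -1.09]
force: [-0.8, -0.1, -0.2]
opening: 0.006
t 20.45 tcp [0.4781 0.0265 0.2204] grasp [ 0.5747 -0.0308  0.1257] k [-0.0462 -0.0552  0.1257] tip k [-0.0359 -0.0655  0.1135] y [ 0.658 -0.39  -0.644] z [0.512 0.859 0.003] F [-0.8 -0.1 -0.2] op 0.006 q [ 0.29  1.3  -1.2   2.38  2.08  1.88 -1.06]
side 394 ang pct [0.135 0.169 0.203]
top 39 ang pct [0.141 0.181 0.211]
step mm 1.4347659074745485 deg 0.024876787405064923
[[-0.001,0.001,-0,-0,-0,-0,0],
[-0.002,0.002,-0.001,-0,-0,-0,0],
[-0.002,0.004,-0.001,-0,-0,-0,0],
[-0.003,0.005,-0.001,-0,-0,-0,0],
[-0.004,0.006,-0.002,-0,-0,-0,0],
[-0.005,0.007,-0.002,-0,-0,-0,0],
[-0.005,0.008,-0.002,-0,-0,-0,0],
[-0.006,0.009,-0.002,-0,-0,-0,0],
[-0.007,0.011,-0.003,-0,-0,-0,0],
[-0.008,0.012,-0.003,-0,-0,-0,0]] 10
```

View pics/c_sc5.png

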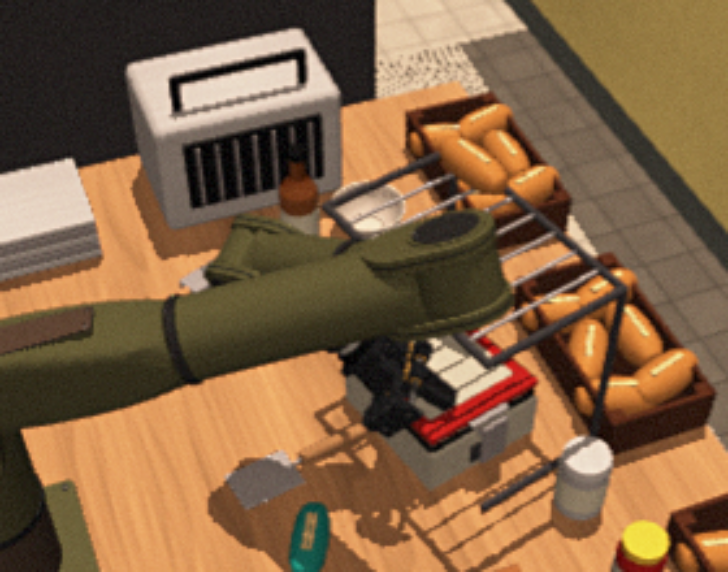

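```bash
python3 -m jog '[[-0.002,0.002,0,0,0,0,0],[-0.004,0.004,0,0,0,0,0],[-0.006,0.005,0,0,0,0,0],[-0.008,0.006,0,0,0,0,0],[-0.009,0.008,0,0,0,0,0],[-0.01,0.009,0,0,0,0,0],[-0.01,0.009,0,0,0,0,0],[-0.01,0.009,0,0,0,0,0],[-0.01,0.009,0,0,0,0,0],[-0.01,0.009,0,0,0,0,0]]' 20
python3 - <<'E'
from h import *
st();lidang()
E
```

```text
time: 21.85
tcp_pos: [0.4787, 0.0263, 0.2082]
tool_rot: [-1.655, -0.28, -1.092]
force: [-2.1, -1.4, 4.8]
opening: 0.007
t 21.85 tcp [0.4787 0.0263 0.2082] grasp [ 0.5756 -0.0312  0.1138] k [-0.0454 -0.0558  0.1138] tip k [-0.0351 -0.066   0.1016] y [ 0.659 -0.391 -0.642] z [0.512 0.859 0.003] F [-2.1 -1.4  4.8] op 0.007 q [ 0.29  1.33 -1.18  2.38  2.11  1.89 -1.07]
side 397 ang pct [0.086 0.121 0.166]
top 40 ang pct [0.094 0.126 0.201]
```

```bash
python3 -m jog '[[-0.001,0.001,0,0,0,0,0],[-0.002,0.001,0,0,0,0,0],[-0.002,0.002,0,0,0,0,0],[-0.003,0.002,0,0,0,0,0],[-0.003,0.003,0,0,0,0,0],[-0.004,0.003,0,0,0,0,0],[-0.004,0.004,0,0,0,0,0],[-0.005,0.004,0,0,0,0,0],[-0.005,0.004,0,0,0,0,0],[-0.005,0.004,0,0,0,0,0]]' 20
python3 - <<'E'
from h import *
st()
E
```

```text
time: 23.2
tcp_pos: [0.4789, 0.0262, 0.2023]
tool_rot: [-1.655, -0.282, -1.094]
force: [-1.6, -2.1, 7.5]
opening: 0.003
t 23.2 tcp [0.4789 0.0262 0.2023] grasp [ 0.576  -0.0313  0.1081] k [-0.0451 -0.056   0.1081] tip k [-0.0347 -0.0663  0.0959] y [ 0.66  -0.392 -0.641] z [0.513 0.859 0.004] F [-1.6 -2.1  7.5] op 0.003 q [ 0.29  1.34 -1.17  2.38  2.12  1.9  -1.07]
```

```bash
python3 -m jog '[[-0.001,0,0,0,0,0,0],[-0.001,0.001,0,0,0,0,0],[-0.002,0.001,0,0,0,0,0],[-0.002,0.002,0,0,0,0,0],[-0.003,0.002,0,0,0,0,0],[-0.003,0.003,0,0,0,0,0],[-0.003,0.003,0,0,0,0,0],[-0.003,0.003,0,0,0,0,0],[-0.003,0.003,0,0,0,0,0],[-0.003,0.003,0,0,0,0,0]]' 20
python3 - <<'E'
from h import *
st()
E
```

```text
time: 24.45
tcp_pos: [0.4791, 0.0259, 0.1984]
tool_rot: [-1.655, -0.282, -1.095]
force: [-3.4, -0.8, 10.0]
opening: 0.004
t 24.45 tcp [0.4791 0.0259 0.1984] grasp [ 0.5762 -0.0317  0.1043] k [-0.045  -0.0564  0.1043] tip k [-0.0346 -0.0667  0.0921] y [ 0.661 -0.392 -0.64 ] z [0.513 0.859 0.004] F [-3.4 -0.8 10. ] op 0.004 q [ 0.28  1.35 -1.16  2.38  2.13  1.9  -1.07]
```

```bash
python3 -m jog '[[-0.001,0,0,0,0,0,0],[-0.001,0.001,0,0,0,0,0],[-0.002,0.001,0,0,0,0,0],[-0.002,0.002,0,0,0,0,0],[-0.002,0.002,0,0,0,0,0],[-0.002,0.002,0,0,0,0,0],[-0.002,0.002,0,0,0,0,0],[-0.002,0.002,0,0,0,0,0],[-0.002,0.002,0,0,0,0,0],[-0.002,0.002,0,0,0,0,0]]' 20
python3 - <<'E'
from h import *
st()
E
```

```text
time: 25.7
tcp_pos: [0.4791, 0.0257, 0.1962]
tool_rot: [-1.655, -0.284, -1.095]
force: [-6.9, -0.7, 15.5]
opening: 0.004
t 25.7 tcp [0.4791 0.0257 0.1962] grasp [ 0.5763 -0.0319  0.1023] k [-0.0449 -0.0566  0.1023] tip k [-0.0345 -0.0669  0.0901] y [ 0.662 -0.392 -0.639] z [0.512 0.859 0.003] F [-6.9 -0.7 15.5] op 0.004 q [ 0.28  1.35 -1.16  2.38  2.14  1.91 -1.07]
```

```bash
python3 -m jog '[[0,0.001,0,0,0,0,0],[-0.001,0.001,0,0,0,0,0],[-0.001,0.001,0,0,0,0,0],[-0.001,0.001,0,0,0,0,0],[-0.001,0.001,0,0,0,0,0],[-0.001,0.001,0,0,0,0,0],[-0.001,0.001,0,0,0,0,0],[-0.001,0.001,0,0,0,0,0],[-0.001,0.001,0,0,0,0,0],[-0.001,0.001,0,0,0,0,0]]' 20
python3 - <<'E'
from h import *
st()
p,d=snap('side','c_s6');cv2.imwrite('pics/c_sc6.png',cv2.resize(p[170:270,290:390],None,fx=6,fy=6,interpolation=cv2.INTER_CUBIC)[:,:,::-1])
E
```

```text
time: 26.95
tcp_pos: [0.4791, 0.0256, 0.1951]
tool_rot: [-1.655, -0.285, -1.095]
force: [-8.6, -0.1, 18.1]
opening: 0.002
t 26.95 tcp [0.4791 0.0256 0.1951] grasp [ 0.5765 -0.032   0.1013] k [-0.0448 -0.0567  0.1013] tip k [-0.0344 -0.067   0.0891] y [ 0.662 -0.392 -0.639] z [0.512 0.859 0.003] F [-8.6 -0.1 18.1] op 0.002 q [ 0.28  1.35 -1.16  2.38  2.14  1.91 -1.07]
```

View pics/c_sc6.png

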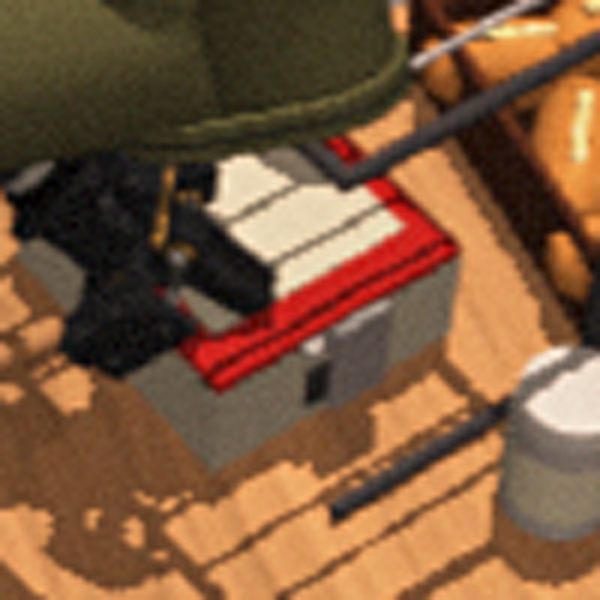

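```bash
python3 -m jog '[[-0.001,0,0,0,0,0,0],[-0.001,0,-0.001,0,0,0,0],[-0.002,0.001,-0.001,0,0,0,0],[-0.002,0.001,-0.001,0,0,0,0],[-0.002,0.001,-0.001,0,0,0,0],[-0.002,0.001,-0.001,0,0,0,0],[-0.002,0.001,-0.001,0,0,0,0],[-0.002,0.001,-0.001,0,0,0,0],[-0.002,0.001,-0.001,0,0,0,0],[-0.002,0.001,-0.001,0,0,0,0]]' 20
python3 - <<'E'
from h import *
st();lidang()
E
```

```text
time: 28.25
tcp_pos: [0.4786, 0.0255, 0.1941]
tool_rot: [-1.652, -0.288, -1.098]
force: [-9.9, 0.5, 24.3]
opening: 0.004
t 28.25 tcp [0.4786 0.0255 0.1941] grasp [ 0.5764 -0.0321  0.1006] k [-0.0449 -0.0568  0.1006] tip k [-0.0344 -0.0671  0.0885] y [ 0.665 -0.391 -0.636] z [0.511 0.859 0.006] F [-9.9  0.5 24.3] op 0.004 q [ 0.28  1.36 -1.16  2.38  2.15  1.91 -1.08]
side 373 ang pct [0.021 0.047 0.083]
top 29 ang pct [0.024 0.05  0.107]
```

```bash
python3 -m jog '[[0.002,-0.001,0,0,0,0,0],[0.004,-0.003,0,0,0,0,0],[0.006,-0.005,0,0,0,0,0],[0.008,-0.007,0,0,0,0,0],[0.01,-0.009,0,0,0,0,0],[0.012,-0.012,0,0,0,0,0],[0.014,-0.022,0,0,0,0,0],[0.014,-0.035,0,0,0,0,0],[0.014,-0.06,0,0,0,0,0],[0.014,-0.08,0,0,0,0,0]]' 20
python3 - <<'E'
from h import *
st();lidang()
for c in('side','top'):
    p,d=snap(c,'e_'+c)
    P,u,v=pts(c,d);k=w2k(P);col=p[v,u].astype(int)
    q=(abs(k[:,0])<.085)&(k[:,1]<.09)&(k[:,1]>-.095)&(k[:,2]>.07)&(k[:,2]<.12)
    A=np.c_[k[q,1],np.ones(q.sum())];s=np.linalg.lstsq(A,k[q,2],rcond=None)[0];print(c,q.sum(),'slope',s, 'z at edge',s@[-.1,1],'med z near edge',np.median(k[q&(k[:,1]<-.06),2]))
p=cv2.imread('pics/e_side.png');cv2.imwrite('pics/e_sc.png',cv2.resize(p[170:270,290:390],None,fx=6,fy=6,interpolation=cv2.INTER_CUBIC))
E
```

```text
time: 29.6
tcp_pos: [0.4325, 0.0527, 0.2538]
tool_rot: [-1.654, -0.28, -1.09]
force: [0.5, -0.5, 0.5]
opening: 0.005
t 29.6 tcp [0.4325 0.0527 0.2538] grasp [ 0.5294 -0.0045  0.1592] k [-0.0837 -0.0186  0.1592] tip k [-0.0734 -0.0288  0.147 ] y [ 0.659 -0.389 -0.643] z [0.511 0.86  0.004] F [ 0.5 -0.5  0.5] op 0.005 q [ 0.18  1.25 -1.28  2.5   1.88  1.97 -1.24]
side 569 ang pct [0.035 0.064 0.123]
side 1503 slope [-0.0036783   0.08365244] z at edge 0.08402026766521888 med z near edge 0.08391348977702329
top 1313 slope [-0.0025396   0.08385163] z at edge 0.0841055873986793 med z near edge 0.08382607334837733
```

View pics/e_sc.png

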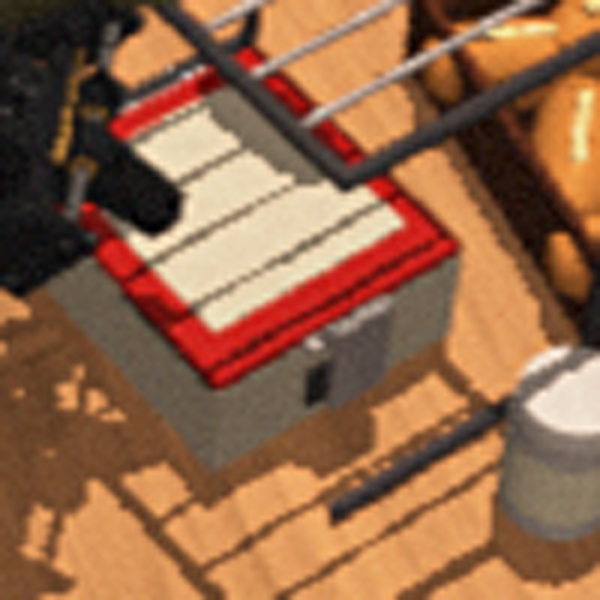

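Run:
```python
from h import *
p,d=snap('top','f_top');p2,d2=snap('side','f_side')
for c,pp,f in(('top',p,'t0'),('side',p2,'s0')):
    o=cv2.imread(f'pics/{f}.png')[:,:,::-1];df=cv2.GaussianBlur(cv2.absdiff(o,pp),(0,0),1.5).max(2);cv2.imwrite(f'pics/diff_{c}.png',np.vstack([pp[:,:,::-1][:300],cv2.cvtColor(np.uint8(np.clip(df.astype(int)*3,0,255)),cv2.COLOR_GRAY2BGR)[:300]]))
    for dd in((d if c=='top' else d2),):
        P,u,v=pts(c,dd);k=w2k(P);q=(abs(k[:,0])<.085)&(k[:,1]<.09)&(k[:,1]>-.095)&(k[:,2]>.07)&(k[:,2]<.1);print(np.polyfit(k[q,1],k[q,2],1))
st()
```

```text
[0.00062216 0.08406283]
[-0.00187648  0.08366709]
t 29.9 tcp [0.4334 0.0519 0.2526] grasp [ 0.5302 -0.0056  0.1581] k [-0.0832 -0.0198  0.1581] tip k [-0.0729 -0.0301  0.1458] y [ 0.658 -0.391 -0.643] z [0.513 0.859 0.003] F [ 0.5  0.6 -0. ] op 0.004 q [ 0.19  1.25 -1.28  2.49  1.88  1.97 -1.24]
```

View pics/diff_top.png

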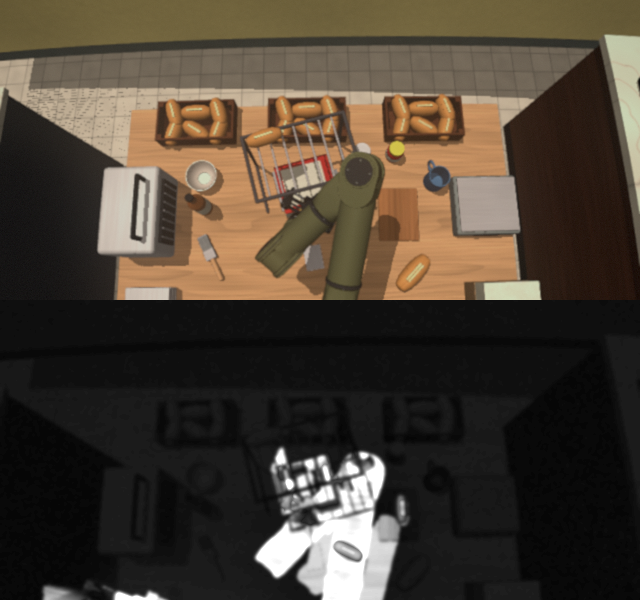

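View pics/diff_side.png

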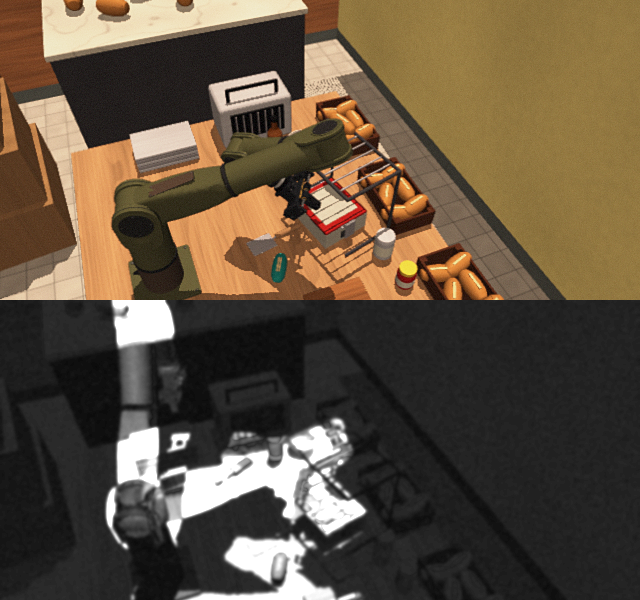

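The lid lies flat, with a slope of about 0.00 in both views and its top at 84 mm. The arm is clear, and only the roll, the lid and the arm with its shadow differ from the start images. Handing in.

```bash
python3 -c "
from station import bot
print(bot.hand_in())"
```

```text
the job is handed in; nothing more can be done
None
```

The bread roll from the board lies flat in the keeper and the red lid is shut on its catch. I handed in at about 30 s of the 64 s allowed; `hand_in` gives no verdict.

- **Roll:** I released it with its underside about 7 mm above the box floor, because the gripper's body had to stay clear of the walls. It dropped that last bit and settled flat. Its highest point was at 55 mm, below the 70 mm rim.
- **Lid:** I swung it down slowly from about 1.31 rad with the closed fingertips. I then pressed about 35 mm off the centre line, to keep clear of the catch, until it reached its stop. The most the wrist read between moves was about 26 N, including about 10 N sideways; I did not see readings within a move.
- **Checks after backing off:** The lid's slope was about 0.00 rad in both cameras, with its top at 84 mm. Uncaught it would sit at 0.02 rad or more. I inferred the snap from this and could not see the nose over the lip clearly.
- **Disagreement:** My rougher check from the lid's red pixels read about 0.06 rad after release. That check had been reading about 0.06 too high near the shut position, so I trusted the plane fit.
- **Other things:** Comparing start and end pictures showed no other object moved, and the wrist read under 1 N. The arm and its shadow hid the spatula and salt tin in part, so they were checked only where they show.

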